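# Kit the bending dies and dial in the job code

## Robot

A 6-joint arm with a two-finger parallel gripper is mounted at the origin on a cart in front of the work surface, level with it; the furniture and walls round the work are solid. World frame = base frame: x ahead of the robot, y to its left, z up, the work surface at z = 0. Lengths are in m, angles in rad, forces in N, time in s.
With the tool pointing down it reaches from about 0.3 to 0.75 m from the base axis. Payload 8.5 kg.
Tool frame: the origin (TCP) lies at the very end of the fingers, on their centre line; the grasp point (between the pads) lies arm.grip_depth behind it (arm.grip_depth is the distance from the TCP to the grasp point, in m); z points along the fingers, y is the direction in which the jaws open and shut (so a half turn about z gives the same grasp; the last joint's range is limited). The gripper opens to 88 mm and grips with 3 to 60 N. Pads are 18 mm wide; open, the fingers measure 123 mm over their backs; the gripper's body (75 mm by 187 mm) begins 45 mm behind the grasp point.
Start: joints at [0.894, 0.381, 1.297, -0, 1.464, -0.215], TCP at [0.245, 0.492, 0.239] pointing down, gripper open.
Joint ranges: [-3.11, 3.11], [-0.89, 2.33], [0.22, 2.48], [-1.42, 4.56], [0.17, 2.85], [-2.88, 2.88]. Speed limits (rad/s): [2.39, 2.39, 3.14, 3.14, 3.14, 3.14].

## Interface

Orientations are given as a rotation vector (axis times angle).
In Python, from cell import arm gives the robot as it stands. The module is installed in compiled form; this text tells all that it offers.
- The arm moves only by the tool drive_tool, never from a script. Its argument "moves" is a list of rows, each a list of 3 entries, a list of its own where there are three numbers: the gripper's target within -1 to 1 (fully open at 1, half-way at 0, shut at -1), then the shift along the tool's x, y, z as a fraction of full scale, then the turn, a rotation vector about the tool's x, y, z as a fraction of full scale. A call has 1 to 8 rows; each row shifts and turns the commanded pose from where the row before left it, along the tool's axes as they then stand; what a row does not reach is not made up. Full scale, the value 1, is 10 cm for a shift and 120 degrees for a turn. A row lasts 1/10 s, in which the tool goes at most 50 mm and 8.59 degrees, less where a joint would pass 70% of its speed; a pose out of reach is approached as far as the arm can. A call with a number of a shift or a turn outside -1 to 1 is refused whole. A call with a gripper value outside its range is refused whole. The fingers move at their own pace and stop on an object; "grip_force" is the grip in N (left out, the last holds). Time passes only in rows, so rows that do not move let the fingers close. It gives the time, the measured TCP pose, the force and the opening at its end, in the units of the state.
- arm.observe(): the state, without advancing time (a new reading comes with each control period).
- arm.get_image(name): name is "scene" or "top"; returns (picture, depth): 480x640x3 uint8, red, green, blue; 480x640 float32, m along the optical axis (not along the pixel's ray), 0 where there is no reading.
- arm.get_calibration(name): a dict with "fx", "fy", "cx", "cy" (pixels), "k1" (the pictures are not rectified: a ray, as slopes to the right and down, at radius r is drawn at 1 + k1 r^2 times it, then the intrinsics apply), "rvec" (rotation vector, rad) and "tvec" (3), from world to camera coordinates, as OpenCV has them. Camera axes: x right, y down, z forward; pixel columns grow to the right and rows downward; lengths in m; the calibration is good to about 2 mm. A picture is of the moment at which its call begins. get_calibration takes no time and is no camera call.
- arm.close_job(): hands the job in, once; it reports no verdict.
Trained networks look in the newest picture that a camera, given by its name, has taken for a name from the list of things; names that differ only in an ending like _2 or _b are one class to them, and where a whole thing is asked for, a point or a joint stands for the part that bears it (a point fixed in the world has none). Each returns a list of dicts, best first, with "p" (0 to 1); they miss things now and then, are a little off and sometimes report something else, mostly with a low value. They report only what shows in the picture. A call takes as long as a camera call. They do not tell look-alikes from the thing itself.
- arm.boxes_of(name, camera): "uv" ([column, row] in pixels, amid what is visible of it).
- arm.silhouettes(name, camera): "pixels" (480x640 bool, what is visible of it) and "uv" ([column, row] in pixels, amid what is visible of it).
The state is a dict: "time": time; "joints": joint angles; "qvel": joint speeds; "tau": joint torques, N m; "tcp_pos": TCP position; "eef_rot": TCP orientation; "wrist_force": force on the tool from outside, world axes, zero at the start; "ft_torque": the same for the moment, N m; "grip_width": finger opening in m.
Only numpy, scipy, OpenCV 4.12 (cv2) and the standard library are available. Lean on these libraries where they do the work, as an engineer would, in place of code of your own. Each camera call takes 0.05 s, during which the arm holds its last target.

## Task

Make up the die kit for the next press job: lay every bending die from the bench in the kit station's bins, those with a V groove in the left bin and those with a roof-shaped ridge in the right bin, then press both bin covers down until they click shut. Set the three thumbwheels on the front of the station to the job code 4-1-3, reading from left to right as the robot sees them, each clicked into its digit. Leave the pen, the screwdriver and the taped block alone.

Things in the scene. Friction and masses are not known exactly. Their poses are not given: they have to be found in the camera images.
- kit_station: Kit station fixed to the bench: grey steel unit, 216 mm in x, 280 in y. Origin: centre of its underside; x points away from the robot, y to its left, z up; turned up to 0.2 rad. In front (x -109 to -11 mm) a housing with flat top 50 mm high and three thumbwheels standing out of it; behind it (x 0 to 104) two open bins side by side, walls 5 to 6 mm thick, 41 high, a hinged cover at the back of each.
- wheel_left (a joint): Angle of the left thumbwheel, rad: digit = angle / 0.5, digits 0 to 5 (0 to 2.5, stops just beyond). Grows as its top turns away from the robot. A detent at each digit pulls the wheel in from about 0.15 rad when let go; passing a click takes about 4 N at the rim. White pips on the rim as on dice: the count on top, between the white marks, is the digit; a bar is 0. Higher digits lie to the robot's side.
- wheel_left_axis (a point): Centre of the left thumbwheel (station x -60, y +70 mm) on its axis, 50 mm above the bench, level with the housing's top; axes as the station's, the wheel turns about y. Radius 36 mm (crown 86 mm above the bench); rim from radius 26 to 36 mm, 16 mm wide with flat sides; web 8 mm. Pinch the rim's sides at the top and carry it round the axis, leaning with it, up to 0.55 rad either side of upright.
- wheel_middle (a joint): Angle of the middle thumbwheel, rad: digit = angle / 0.5, digits 0 to 5 (0 to 2.5, stops just beyond). Grows as its top turns away from the robot. A detent at each digit pulls the wheel in from about 0.15 rad when let go; passing a click takes about 4 N at the rim. White pips on the rim as on dice: the count on top, between the white marks, is the digit; a bar is 0. Higher digits lie to the robot's side.
- wheel_middle_axis (a point): Centre of the middle thumbwheel (station x -60, y 0 mm) on its axis, 50 mm above the bench, level with the housing's top; axes as the station's, the wheel turns about y. Radius 36 mm (crown 86 mm above the bench); rim from radius 26 to 36 mm, 16 mm wide with flat sides; web 8 mm. Pinch the rim's sides at the top and carry it round the axis, leaning with it, up to 0.55 rad either side of upright.
- wheel_right (a joint): Angle of the right thumbwheel, rad: digit = angle / 0.5, digits 0 to 5 (0 to 2.5, stops just beyond). Grows as its top turns away from the robot. A detent at each digit pulls the wheel in from about 0.15 rad when let go; passing a click takes about 4 N at the rim. White pips on the rim as on dice: the count on top, between the white marks, is the digit; a bar is 0. Higher digits lie to the robot's side.
- wheel_right_axis (a point): Centre of the right thumbwheel (station x -60, y -70 mm) on its axis, 50 mm above the bench, level with the housing's top; axes as the station's, the wheel turns about y. Radius 36 mm (crown 86 mm above the bench); rim from radius 26 to 36 mm, 16 mm wide with flat sides; web 8 mm. Pinch the rim's sides at the top and carry it round the axis, leaning with it, up to 0.55 rad either side of upright.
- bin_left (a point): Middle of the left bin's inner floor (station x 50.5, y +69 mm, 5 mm above the bench); axes as the station's. Inside 92 mm in x, 132 mm in y, walls rising 36 mm above the floor. For the dies with a V groove.
- cover_left (a joint): Angle of the left bin's cover, rad: 0 shut, 1.57 upright, 2.0 fully open, leaning back. Its stiff hinge (0.12 N m) keeps it where it is left; near 0.1 rad it meets a spring catch and must be pressed down near its front edge with about 6 to 8 N to click to 0, where the catch holds it.
- cover_left_hinge (a point): Middle of the left cover's hinge line, at the back of the bin, 44 mm above the bench; axes as the station's, the hinge runs along y. The cover is an aluminium plate 104 mm long from the hinge, 134 mm wide, 4 mm thick, mid-plane through the hinge; shut, it reaches towards the robot and its upper face is 46 mm above the bench.
- cover_left_edge (a point): Point on the upper (outer) face of the left cover, mid-width, 92 mm from the hinge (12 mm behind the front edge): the place to press. Its axes turn with the cover; z is the outer normal.
- bin_right (a point): Middle of the right bin's inner floor (station x 50.5, y -69 mm, 5 mm above the bench); axes as the station's. Inside 92 mm in x, 132 mm in y, walls rising 36 mm above the floor. For the dies with a roof-shaped ridge.
- cover_right (a joint): Angle of the right bin's cover, rad: 0 shut, 1.57 upright, 2.0 fully open, leaning back. Its stiff hinge (0.12 N m) keeps it where it is left; near 0.1 rad it meets a spring catch and must be pressed down near its front edge with about 6 to 8 N to click to 0, where the catch holds it.
- cover_right_hinge (a point): Middle of the right cover's hinge line, at the back of the bin, 44 mm above the bench; axes as the station's, the hinge runs along y. The cover is an aluminium plate 104 mm long from the hinge, 134 mm wide, 4 mm thick, mid-plane through the hinge; shut, it reaches towards the robot and its upper face is 46 mm above the bench.
- cover_right_edge (a point): Point on the upper (outer) face of the right cover, mid-width, 92 mm from the hinge (12 mm behind the front edge): the place to press. Its axes turn with the cover; z is the outer normal.
- bend_die1_mid (a point): Centre of a steel bending die with a V groove along its top: black, 50 x 22 x 20 mm, long side along its x, the shorter along y, z up; the centre is 10 mm above its underside. It lies on the bench and is gripped across y. May be absent.
- bend_die3_mid (a point): Centre of a steel bending die with a V groove along its top: grey, 46 x 30 x 20 mm, long side along its x, the shorter along y, z up; the centre is 10 mm above its underside. It lies on the bench and is gripped across y. May be absent.
- bend_die2_mid (a point): Centre of a steel bending die with a roof-shaped ridge along its top (bevelled upper edges): grey, 58 x 26 x 20 mm, long side along its x, the shorter along y, z up; the centre is 10 mm above its underside. It lies on the bench and is gripped across y. May be absent.
- bend_die4_mid (a point): Centre of a steel bending die with a roof-shaped ridge along its top (bevelled upper edges): black, 55 x 34 x 20 mm, long side along its x, the shorter along y, z up; the centre is 10 mm above its underside. It lies on the bench and is gripped across y. May be absent.
- marker_pen_mid (a point): Middle of a white marker pen, 122 mm long (long side along its y), lying on the bench; not part of the job, leave it alone.
- screwdriver_mid (a point): Middle of a screwdriver with a yellow handle, 214 mm long (long side along its y), lying on the bench; not part of the job, leave it alone.
- taped_block_mid (a point): Middle of a black taped steel block, 31 x 73 x 30 mm (long side along its y), lying on the bench; not part of the job, leave it alone.
Things that resemble listed ones, but are neither listed nor needed, are in the scene too. What is shaped like the part that bears bend_die2_mid but blue or orange is not meant. What is shaped like the part that bears bend_die3_mid but red is not meant.

How it is judged:
On the way, in this order (a step that is already met when the one before it is completed fails the run):
1. every bending die lies in its proper bin (x of bend_die1_mid in the frame of bin_left between -0.046 and 0.046 m and y of bend_die1_mid in the frame of bin_left between -0.066 and 0.066 m and z of bend_die1_mid in the frame of bin_left between 0 and 0.022 m and x of bend_die3_mid in the frame of bin_left between -0.046 and 0.046 m and y of bend_die3_mid in the frame of bin_left between -0.066 and 0.066 m and z of bend_die3_mid in the frame of bin_left between 0 and 0.022 m and x of bend_die2_mid in the frame of bin_right between -0.046 and 0.046 m and y of bend_die2_mid in the frame of bin_right between -0.066 and 0.066 m and z of bend_die2_mid in the frame of bin_right between 0 and 0.022 m and x of bend_die4_mid in the frame of bin_right between -0.046 and 0.046 m and y of bend_die4_mid in the frame of bin_right between -0.066 and 0.066 m and z of bend_die4_mid in the frame of bin_right between 0 and 0.022 m), for 0.2 s.
2. both covers are clicked shut over them (all of step 1 and value of joint each of cover_left, cover_right below 0.025 rad), for 0.2 s.
At the end, for the whole second after the job is handed in: Every die present lies flat in its bin (V-grooved left, ridged right); both covers are shut within 0.025 rad; the left, middle and right wheels are at rest within 0.12 rad of digits 4, 1 and 3 (2.0, 0.5 and 1.5 rad) (all of step 2 and value of joint wheel_left between 1.88 and 2.12 rad and value of joint wheel_middle between 0.38 and 0.62 rad and value of joint wheel_right between 1.38 and 1.62 rad and velocity of joint wheel_left between -0.1 and 0.1 rad/s and velocity of joint wheel_middle between -0.1 and 0.1 rad/s and velocity of joint wheel_right between -0.1 and 0.1 rad/s); the robot touches nothing.
It fails at once if the pen, the screwdriver or the taped block is moved more than 3 cm (distance of any of marker_pen_mid, screwdriver_mid, taped_block_mid from where it was at the start of the episode above 0.03 m).
Of bend_die1, bend_die3, bend_die2, bend_die4 only 2 to 4 are there at a start; the rules pass over those that are not, and their reading is None.
At some moment in a run one of bend_die1, bend_die3, bend_die2, bend_die4 may be knocked a few centimetres aside while the robot is not near it.
Once in a run the grip may slacken for a moment while it holds something.
It also fails if it takes over 210 s, if anything falls off the work surface, if the arm or the gripper's body presses on something with over 40 N, if the wrist force passes 120 N, or if a joint passes its speed limit or range.

## Working session

There is one attempt and no reset: what is moved stays moved. The work goes in short steps, Python scripts to look and compute and a tool call to move; the robot and the scene stay as the last step left them, time stands still between calls to the robot, and variables do not carry over. Pictures are saved under pics/ and viewed, and the job is handed in when it is done.

Besides the shell and the picture viewer there is one more tool, called after ">>>" as name(argument=value, ...), one argument or row to a line, values as JSON. drive_tool: Moves the arm, as the interface text tells. Shift numbers are shares of 10 cm and turn numbers shares of 120 degrees, none past 1 either way. Its arguments: {"type":"object","properties":{"moves":{"type":"array","items":{"type":"array"}},"grip_force":{"type":"number"}},"required":["moves"]}

```bash
mkdir -p pics; ls; python3 - <<'E'
from cell import arm
import cv2, numpy as np
print(arm.observe()); print(arm.grip_depth)
for n in("scene","top"):
    im,d=arm.get_image(n); cv2.imwrite(f"pics/{n}0.png",im[:,:,::-1]); np.save(f"{n}_d.npy",d); np.save(f"{n}_i.npy",im)
    print(n,arm.get_calibration(n))
E
```

```text
pics
{'time': 0.0, 'joints': array([ 8.93671557e-01,  3.81199382e-01,  1.29825082e+00, -6.61684842e-06,
        1.46356995e+00, -2.15244429e-01]), 'qvel': array([ 4.06233428e-05,  4.11183652e-04,  1.57845155e-03,  6.36182116e-05,
       -8.55197307e-04, -1.00728791e-03]), 'tau': array([ 3.16872256e-04, -4.37928557e+01, -2.24558026e+01,  7.14021502e-02,
        3.51753447e-02, -1.48115132e-04]), 'tcp_pos': array([0.24489966, 0.4921639 , 0.2381393 ]), 'eef_rot': array([-7.18947167e-01, -3.05759422e+00,  2.02686291e-03]), 'wrist_force': array([-0.31708379,  0.0461197 , -0.12321107]), 'ft_torque': array([-0.01703427, -0.02687199,  0.02719363]), 'grip_width': 0.08802095554089932}
0.0187
scene {'fx': 549.6854624053084, 'fy': 549.6854624053084, 'cx': 320.1408837694991, 'cy': 238.1346499116251, 'k1': -0.08019903497468743, 'rvec': array([ 2.30607277, -0.61956203,  0.22870764]), 'tvec': array([-0.49894418,  0.25147081,  1.58274037])}
top {'fx': 447.3968450713537, 'fy': 447.3968450713537, 'cx': 319.6733079561991, 'cy': 235.00456855990763, 'k1': -0.04200737119684567, 'rvec': array([ 2.11522458, -2.14985626,  0.17808781]), 'tvec': array([-0.02880201,  0.54400225,  1.01711957])}
```

View pics/scene0.png

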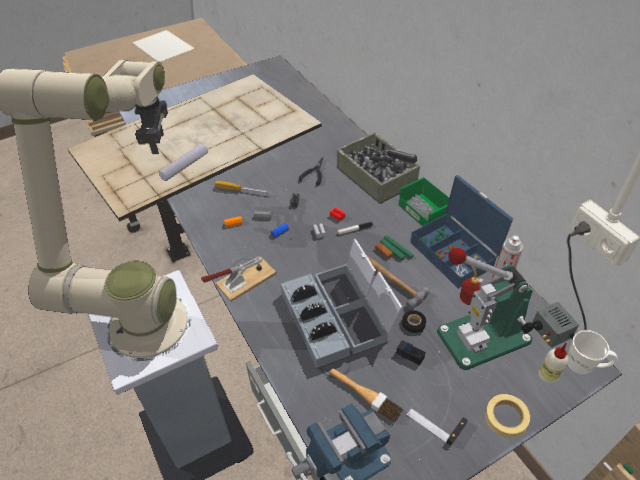

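View pics/top0.png

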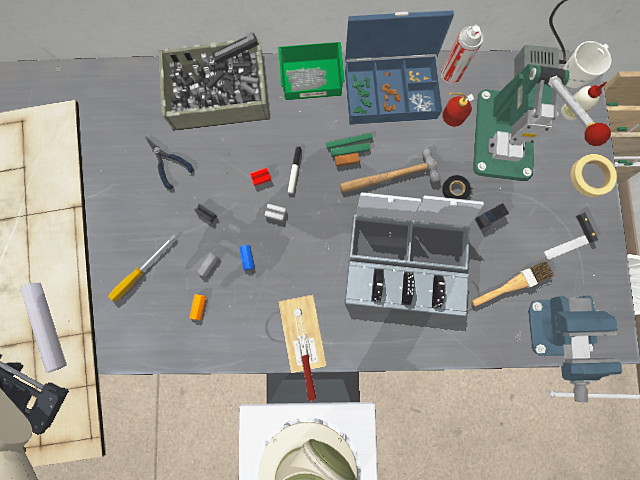

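The top view shows the candidates: black at (206,213), grey at (208,265) and light grey at (276,213). The decoys are red (261,177), blue (247,257) and orange (199,306). The station is around (410,255), with its covers open. I'll crop in closer.

```bash
cat > h.py <<'E'
from cell import arm
import cv2, numpy as np
from scipy.spatial.transform import Rotation as R
def cam(n):
    c=arm.get_calibration(n); return c,R.from_rotvec(c['rvec']).as_matrix(),np.array(c['tvec'])
def ray(n,uv):
    c,Rm,t=cam(n); uv=np.atleast_2d(uv).astype(float)
    d=(uv-[c['cx'],c['cy']])/[c['fx'],c['fy']]; s=d.copy()
    for _ in range(20): s=d/(1+c['k1']*(s**2).sum(1,keepdims=True))
    dirs=np.c_[s,np.ones(len(s))]@Rm; return -Rm.T@t,dirs
def atz(n,uv,z):
    o,d=ray(n,uv); return o+d*((z-o[2])/d[:,2])[:,None]
def cloud(n,dep):
    v,u=np.mgrid[0:480,0:640]; o,d=ray(n,np.c_[u.ravel(),v.ravel()])
    return (o+d*dep.ravel()[:,None]).reshape(480,640,3)
def proj(n,P):
    c,Rm,t=cam(n); q=np.atleast_2d(P)@Rm.T+t; s=q[:,:2]/q[:,2:]
    s=s*(1+c['k1']*(s**2).sum(1,keepdims=True)); return s*[c['fx'],c['fy']]+[c['cx'],c['cy']]
E
python3 - <<'E'
from h import *
i=np.load('top_i.npy'); j=np.load('scene_i.npy')
a=cv2.resize(i[160:330,180:310],(520,680),interpolation=cv2.INTER_CUBIC)[:600]
a=cv2.resize(i[190:290,180:300],(720,600),interpolation=cv2.INTER_CUBIC)
cv2.imwrite('pics/c1.png',a[:,:,::-1])
cv2.imwrite('pics/c2.png',cv2.resize(j[170:250,200:360],(800,400),interpolation=cv2.INTER_CUBIC)[:,:,::-1])
cv2.imwrite('pics/c3.png',cv2.resize(i[185:335,335:490],(620,600),interpolation=cv2.INTER_CUBIC)[:,:,::-1])
E
```

```text
(no output)
```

View pics/c1.png

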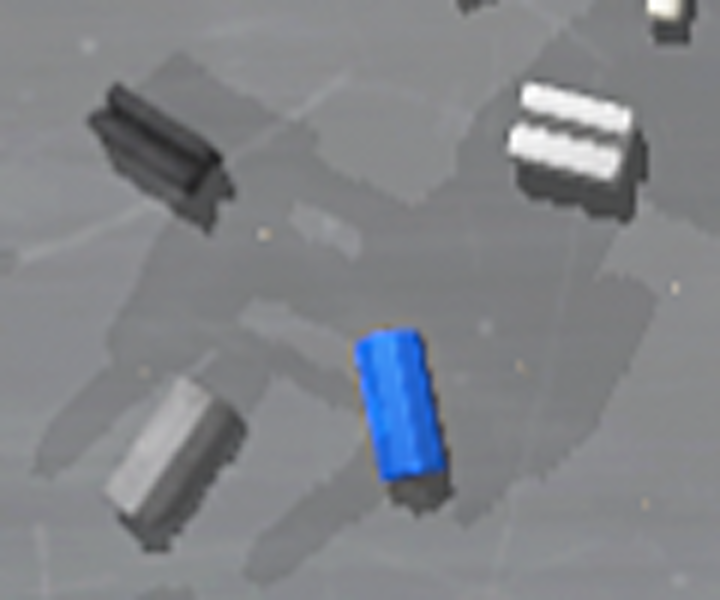

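View pics/c2.png

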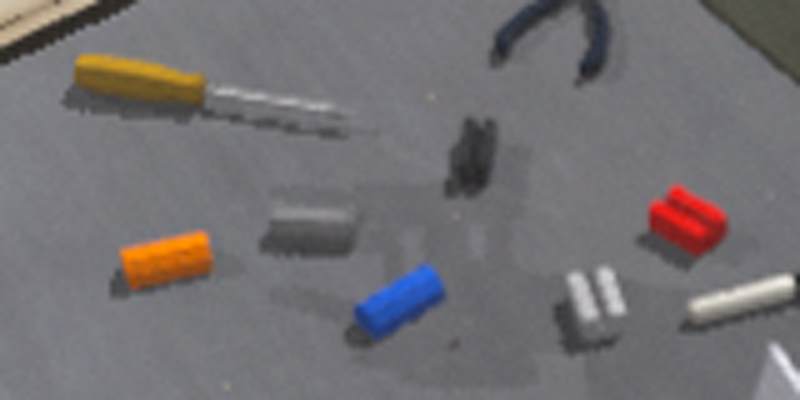

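View pics/c3.png

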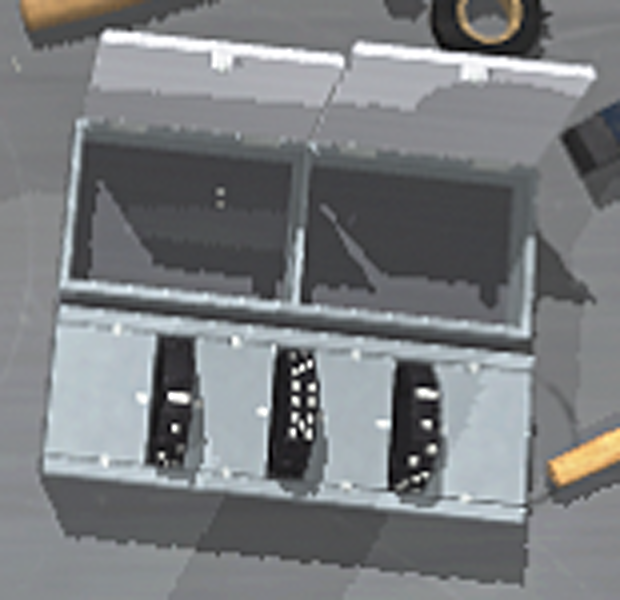

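```bash
cat > meas.py <<'E'
from h import *
def station(P):
    # housing top: z ~0.050
    m=(abs(P[...,2]-0.050)<0.004)&(P[...,0]>0.2)&(P[...,0]<0.5)&(P[...,1]<0.15)&(P[...,1]>-0.4)
    m=m.astype(np.uint8); k,l,s,c=cv2.connectedComponentsWithStats(m)
    return m,l,s,c
E
python3 - <<'E'
from meas import *
for n in('top','scene'):
    P=cloud(n,np.load(n+'_d.npy'))
    m,l,s,c=station(P)
    for q in np.argsort(-s[1:,4])[:4]+1:
        pts=P[l==q]; r=cv2.minAreaRect(pts[:,:2].astype(np.float32)*1000)
        print(n,s[q],r,pts[:,2].mean())
    # bench height
    b=P[(abs(P[...,2])<0.01)]; print('bench z',np.median(b[:,2]), b[:,2].std())
for nm in('bend_die1_mid','bend_die2_mid','bend_die3_mid','bend_die4_mid'):
    r=arm.boxes_of(nm,'top'); print(nm,[(np.round(x['uv']),round(x['p'],2)) for x in r][:8])
P=cloud('top',np.load('top_d.npy'))
m=((P[...,2]>0.006)&(P[...,2]<0.035)&(P[...,0]>0.2)&(P[...,0]<0.75)&(P[...,1]>0)&(P[...,1]<0.6)).astype(np.uint8)
k,l,s,c=cv2.connectedComponentsWithStats(m)
for q in range(1,k):
    if 60<s[q,4]<1500:
        pts=P[l==q]; zt=np.percentile(pts[:,2],95)
        r=cv2.minAreaRect(pts[:,:2].astype(np.float32)*1000); print(np.round(c[q]),s[q,4],np.round(r[0],0),np.round(r[1],0),round(r[2]),round(zt,3))
E
```

```text
top [ 346  261  122   55 3806] ((415.4642333984375, -238.30075073242188), (279.451416015625, 98.73947143554688), 82.64025115966797) 0.04940851456424216
top [307 343   4  15  23] ((277.8659973144531, -7.808908939361572), (31.5816707611084, 6.694751262664795), 0.9139160513877869) 0.05025981327886265
top [435 281   2  19  20] ((408.8545227050781, -305.4196472167969), (1.7091857194900513, 42.13319778442383), 82.65862274169922) 0.04928517192459912
top [299 350   2   5   7] ((273.9461669921875, 12.417723655700684), (2.4305732250213623, 9.237403869628906), 88.40461730957031) 0.05097607423376365
bench z -0.0006236042032872202 0.002665346988276365
scene [ 281  275   69   86 1711] ((416.4456481933594, -238.79644775390625), (282.71966552734375, 99.36779022216797), 83.01775360107422) 0.050435641558265756
scene [228 274  11  10  32] ((271.85986328125, -1.7851295471191406), (30.5638484954834, 27.603681564331055), 15.609798431396484) 0.04971888093127489
scene [240 273   3   5   7] ((297.30596923828125, -5.8102874755859375), (13.739472389221191, 5.472492218017578), 43.11452865600586) 0.0504344845736
[... 346 characters left out ...]
3), (array([246., 255.]), 0.49), (array([411., 253.]), 0.39)]
bend_die3_mid [(array([272., 213.]), 0.76), (array([259., 175.]), 0.7), (array([410., 254.]), 0.21)]
bend_die4_mid []
[293. 175.] 217 [704.  27.] [15. 94.] 80 0.016
[186. 165.] 89 [737. 300.] [52. 17.] 47 0.017
[163. 176.] 148 [711. 357.] [81. 19.] 25 0.016
[260. 176.] 239 [700. 110.] [32. 46.] 20 0.021
[205. 213.] 179 [609. 246.] [49. 22.] 54 0.022
[275. 213.] 236 [607.  73.] [47. 31.] 74 0.022
[132. 278.] 562 [476. 395.] [ 27. 212.] 46 0.028
[246. 256.] 265 [499. 144.] [58. 26.] 12 0.022
[208. 265.] 253 [481. 237.] [27. 58.] 58 0.022
[197. 307.] 281 [380. 259.] [28. 58.] 78 0.022
[293. 329.] 1253 [313.  19.] [170.  64.] 10 0.018
```

The bench has three real dies, and their measured sizes match: die1 black V at (609,246), die3 light-grey V at (607,73) and die2 grey ridge at (481,237), in mm. die4 looks absent. The station yaw is about -7.3°. Next I'll measure the cover angles and wheel digits.

```bash
cat >> meas.py <<'E'
YAW=np.radians(-7.3); O=np.array([.4752,-.2462,0.])
RS=R.from_euler('z',YAW).as_matrix()
def s2w(p): return np.atleast_2d(p)@RS.T+O
def w2s(P): return (P-O)@RS
def plan(pos,heading=None,lean=0.,grip=1.0,o=None,step=45):
    """rows of tool-frame moves from measured pose; heading of tool y in deg; lean: tilt about station y (tool top away from robot +)"""
    o=o or arm.observe(); T=R.from_rotvec(o['eef_rot']); p=np.array(o['tcp_pos'])
    hd=np.degrees(np.arctan2(*T.as_matrix()[1::-1,1]))
    d=T.inv().apply(np.array(pos)-p)
    print('pos',np.round(p,4),'heading',round(hd,2),'tool shift (units .1m)',np.round(d/.1,3),'dist',round(np.linalg.norm(d),3))
    if heading is not None:
        yv=np.array([np.cos(np.radians(heading)),np.sin(np.radians(heading)),0]);
        z=np.array([0,0,-1.]); G=np.c_[np.cross(yv,z),yv,z]
        G=R.from_rotvec(yv*lean)*R.from_matrix(G)
        rv=(T.inv()*G).as_rotvec(); print('turn units',np.round(rv/np.radians(120),4),'rows>=',round(np.linalg.norm(rv)/np.radians(8.59),1))
        return
E
python3 - <<'E'
from meas import *
from h import *
P=cloud('top',np.load('top_d.npy')); S=w2s(P)
for y0,nm in((.069,'L'),(-.069,'R')):
    m=(abs(S[...,1]-y0)<.05)&(S[...,2]>.06)&(S[...,0]>.07)&(S[...,0]<.2)
    q=S[m]; 
    A=np.polyfit(q[:,2],q[:,0],1); print(nm,m.sum(),'x range',q[:,0].min(),q[:,0].max(),'z max',q[:,2].max(),'angle',np.pi/2+np.arctan(A[0]), A)
i=np.load('top_i.npy')
t=[]
for y0 in(.07,0,-.07):
    mk=proj('top',s2w([[-.06,y0,.086],[-.06,y0+.012,.05],[-.06,y0-.012,.05]])); print(np.round(mk,1))
    u,v=mk[0].astype(int); t.append(cv2.resize(i[v-25:v+30,u-15:u+15],(260,476),interpolation=cv2.INTER_CUBIC))
cv2.imwrite('pics/w0.png',np.hstack(t)[:,:,::-1])
plan([.481,.237,.12],58)
E
```

```text
L 855 x range 0.10275642037004251 0.12926752960400623 z max 0.1529711856116367 angle 1.7931525084663178 [0.22609473 0.09045345]
R 984 x range 0.10524896787190635 0.13828335380666426 z max 0.14871235811354566 angle 1.8777497050400664 [0.31697154 0.0874191 ]
[[379.  283.2]
 [371.9 283.6]
 [382.2 284.8]]
[[410.  286.7]
 [401.9 286.9]
 [412.1 288.1]]
[[441.  290.1]
 [431.8 290.2]
 [442.1 291.4]]
pos [0.245  0.4923 0.2386] heading 63.54 tool shift (units .1m) [-3.25  -1.233  1.186] dist 0.367
turn units [-0.0002 -0.      0.0462] rows>= 0.6
```

View pics/w0.png

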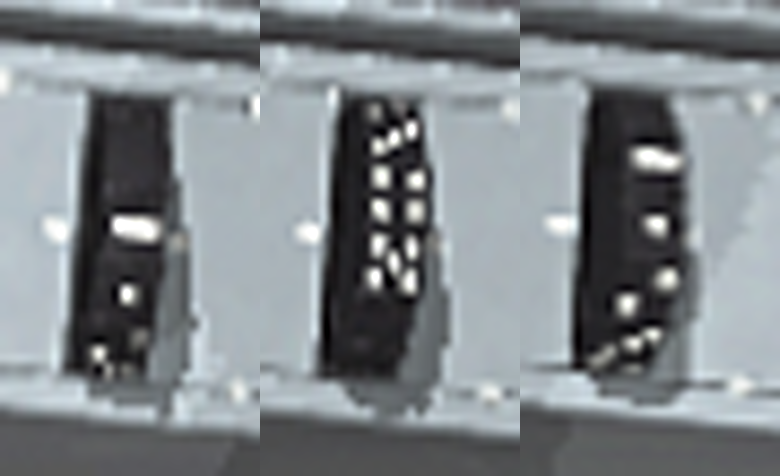

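The wheels read left 0, right 1, and middle about 4.5, sitting between 4 and 5. The covers are open at about 1.79 and 1.88 rad. I'll go above die2 first.

>>> drive_tool(
  moves=[
    [1, [-0.4, -0.15, 0.05], [0, 0, 0.0058]],
    [1, [-0.4, -0.15, 0.1], [0, 0, 0.0058]],
    [1, [-0.4, -0.15, 0.15], [0, 0, 0.0058]],
    [1, [-0.4, -0.15, 0.15], [0, 0, 0.0058]],
    [1, [-0.4, -0.15, 0.15], [0, 0, 0.0058]],
    [1, [-0.4, -0.15, 0.15], [0, 0, 0.0058]],
    [1, [-0.4, -0.15, 0.15], [0, 0, 0.0058]],
    [1, [-0.4, -0.15, 0.15], [0, 0, 0.0058]],
  ],
  grip_force=30,
)

```text
time: 1.1
tcp_pos: [0.4681, 0.2313, 0.1332]
eef_rot: [0.867, 3.019, 0.0]
wrist_force: [1.4, 0.8, -0.6]
grip_width: 0.0883
```

```bash
python3 - <<'E'
from meas import *
plan([.481,.237,.003],58)
E
```

```text
pos [0.4681 0.2313 0.1332] heading 57.94 tool shift (units .1m) [-0.079  0.117  1.302] dist 0.131
turn units [ 0.0001  0.0001 -0.0005] rows>= 0.0
```

>>> drive_tool(
  moves=[
    [1, [0, 0, 0.3], [0, 0, 0]],
    [1, [0, 0, 0], [0, 0, 0]],
    [1, [0, 0, 0], [0, 0, 0]],
    [1, [0, 0, 0], [0, 0, 0]],
  ],
)

```text
time: 1.5
tcp_pos: [0.4673, 0.2336, 0.1051]
eef_rot: [0.864, 3.019, 0.002]
wrist_force: [0.6, 0.3, -0.2]
grip_width: 0.0882
```

```bash
python3 - <<'E'
from meas import *
plan([.481,.237,.003],58)
im,d=arm.get_image('top'); cv2.imwrite('pics/t1.png',cv2.resize(im[180:330,150:330],(720,600))[:,:,::-1])
im,d=arm.get_image('scene'); cv2.imwrite('pics/s1.png',im[:,:,::-1])
E
```

```text
pos [0.4673 0.2336 0.1051] heading 58.05 tool shift (units .1m) [-0.097  0.1    1.021] dist 0.103
turn units [0.0007 0.0006 0.0004] rows>= 0.0
```

View pics/t1.png

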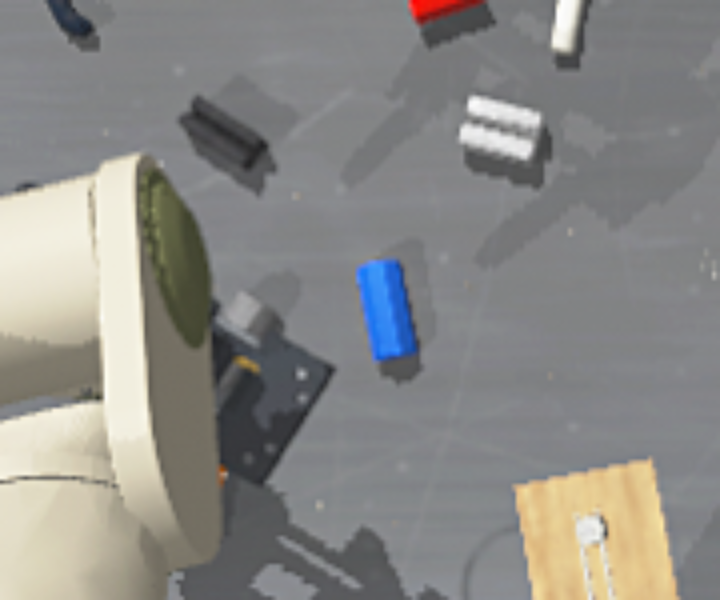

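The grey die is still in place at (245,315) in the crop. I'll align and descend.

>>> drive_tool(
  moves=[
    [1, [-0.097, 0.1, 0], [0, 0, 0]],
    [1, [0, 0, 0.25], [0, 0, 0]],
    [1, [0, 0, 0.25], [0, 0, 0]],
    [1, [0, 0, 0.25], [0, 0, 0]],
    [1, [0, 0, 0.15], [0, 0, 0]],
    [1, [0, 0, 0.115], [0, 0, 0]],
    [1, [0, 0, 0], [0, 0, 0]],
    [1, [0, 0, 0], [0, 0, 0]],
  ],
)

```text
time: 2.4
tcp_pos: [0.481, 0.2364, 0.003]
eef_rot: [0.866, 3.019, 0.001]
wrist_force: [-0.0, 0.9, 0.6]
grip_width: 0.0881
```

>>> drive_tool(
  moves=[
    [-1, [0, 0, 0], [0, 0, 0]],
    [-1, [0, 0, 0], [0, 0, 0]],
    [-1, [0, 0, 0], [0, 0, 0]],
    [-1, [0, 0, 0], [0, 0, 0]],
    [-1, [0, 0, 0], [0, 0, 0]],
    [-1, [0, 0, 0], [0, 0, 0]],
    [-1, [0, 0, 0], [0, 0, 0]],
    [-1, [0, 0, 0], [0, 0, 0]],
  ],
  grip_force=40,
)

```text
time: 3.2
tcp_pos: [0.4807, 0.2361, 0.0023]
eef_rot: [0.867, 3.02, 0.0]
wrist_force: [-0.1, 0.8, 0.1]
grip_width: 0.0264
```

>>> drive_tool(
  moves=[
    [-1, [0, 0, -0.1], [0, 0, 0]],
    [-1, [0, 0, -0.4], [0, 0, 0]],
    [-1, [0, 0, -0.4], [0, 0, 0]],
    [-1, [0, 0, -0.4], [0, 0, 0]],
    [-1, [0, 0, -0.2], [0, 0, 0]],
    [-1, [0, 0, 0], [0, 0, 0]],
    [-1, [0, 0, 0], [0, 0, 0]],
  ],
)

```text
time: 3.9
tcp_pos: [0.4802, 0.236, 0.1518]
eef_rot: [-0.866, -3.019, 0.0]
wrist_force: [-0.9, 1.6, -2.2]
grip_width: 0.0256
```

```bash
python3 - <<'E'
from meas import *
print(s2w([[.0505,-.069,.16],[.0505,.069,.16]]))
plan(s2w([.047,-.069,.16])[0],82.7)
E
```

```text
[[ 0.51652321 -0.32105748  0.16      ]
 [ 0.53405813 -0.18417605  0.16      ]]
pos [0.4802 0.236  0.1518] heading 57.97 tool shift (units .1m) [-3.23  -4.545 -0.081] dist 0.558
turn units [-1.000e-04 -2.000e-04 -2.061e-01] rows>= 2.9
```

>>> drive_tool(
  moves=[
    [-1, [0, 0, -0.08], [0, 0, -0.0515]],
    [-1, [0, 0, 0], [0, 0, -0.0515]],
    [-1, [0, 0, 0], [0, 0, -0.0515]],
    [-1, [0, 0, 0], [0, 0, -0.0515]],
    [-1, [-0.086, -0.3, 0], [0, 0, 0]],
    [-1, [-0.086, -0.45, 0], [0, 0, 0]],
    [-1, [-0.086, -0.45, 0], [0, 0, 0]],
    [-1, [-0.086, -0.45, 0], [0, 0, 0]],
  ],
)

```text
time: 4.7
tcp_pos: [0.4929, 0.0666, 0.1585]
eef_rot: [-0.199, -3.132, -0.0]
wrist_force: [1.4, 0.3, -0.1]
grip_width: 0.0258
```

>>> drive_tool(
  moves=[
    [-1, [-0.086, -0.45, 0], [0, 0, 0]],
    [-1, [-0.086, -0.45, 0], [0, 0, 0]],
    [-1, [-0.086, -0.45, 0], [0, 0, 0]],
    [-1, [-0.086, -0.45, 0], [0, 0, 0]],
    [-1, [-0.086, -0.45, 0], [0, 0, 0]],
    [-1, [-0.086, -0.45, 0], [0, 0, 0]],
    [-1, [-0.086, -0.45, 0], [0, 0, 0]],
    [-1, [-0.086, -0.35, 0], [0, 0, 0]],
  ],
)

```text
time: 5.5
tcp_pos: [0.5166, -0.29, 0.158]
eef_rot: [-0.202, -3.132, -0.003]
wrist_force: [0.3, 1.2, -0.5]
grip_width: 0.0259
```

>>> drive_tool(
  moves=[
    [-1, [0, 0, 0], [0, 0, 0]],
    [-1, [0, 0, 0], [0, 0, 0]],
    [-1, [0, 0, 0], [0, 0, 0]],
  ],
)

```text
time: 5.8
tcp_pos: [0.5172, -0.2864, 0.1592]
eef_rot: [-0.199, -3.133, -0.003]
wrist_force: [-0.6, 0.4, -0.3]
grip_width: 0.0256
```

```bash
python3 - <<'E'
from meas import *
plan(s2w([.047,-.069,.010])[0],82.7)
im,d=arm.get_image('top'); cv2.imwrite('pics/t2.png',im[:,:,::-1])
im,d=arm.get_image('scene'); cv2.imwrite('pics/s2.png',im[:,:,::-1])
E
```

```text
pos [ 0.5172 -0.2864  0.1592] heading 82.74 tool shift (units .1m) [-0.005 -0.346  1.492] dist 0.153
turn units [ 0.0007 -0.001   0.0004] rows>= 0.0
```

View pics/s2.png

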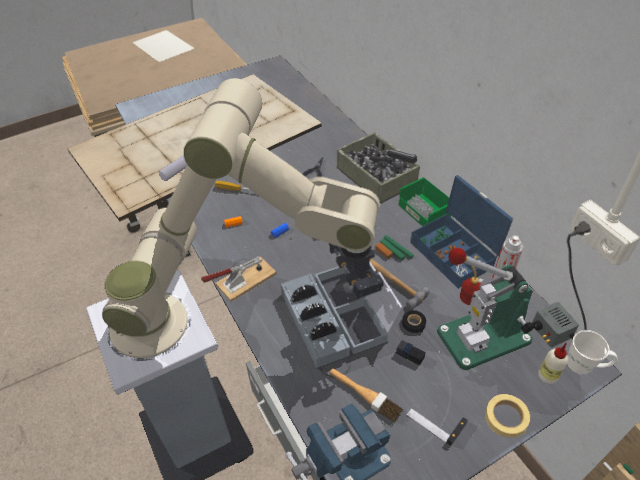

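View pics/t2.png

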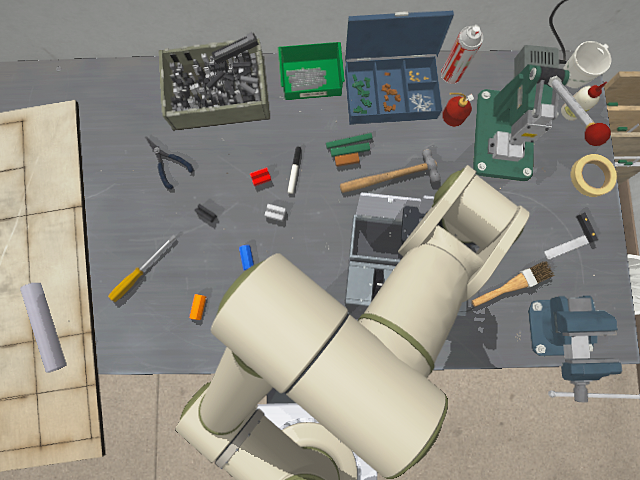

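>>> drive_tool(
  moves=[
    [-1, [0, -0.346, 0], [0, 0, 0]],
    [-1, [0, 0, 0], [0, 0, 0]],
    [-1, [0, 0, 0.3], [0, 0, 0]],
    [-1, [0, 0, 0.4], [0, 0, 0]],
    [-1, [0, 0, 0.3], [0, 0, 0]],
    [-1, [0, 0, 0.2], [0, 0, 0]],
    [-1, [0, 0, 0], [0, 0, 0]],
    [-1, [0, 0, 0], [0, 0, 0]],
  ],
)

```text
time: 6.7
tcp_pos: [0.5135, -0.3216, 0.041]
eef_rot: [0.199, 3.135, -0.0]
wrist_force: [0.3, -0.7, -0.6]
grip_width: 0.0253
```

```bash
python3 - <<'E'
from meas import *
plan(s2w([.047,-.069,.008])[0],82.7)
im,d=arm.get_image('scene'); cv2.imwrite('pics/s3.png',cv2.resize(im[220:380,250:450],(750,600))[:,:,::-1])
E
```

```text
pos [ 0.5135 -0.3216  0.041 ] heading 82.74 tool shift (units .1m) [0.006 0.009 0.33 ] dist 0.033
turn units [-0.0001  0.0002  0.0003] rows>= 0.0
```

View pics/s3.png

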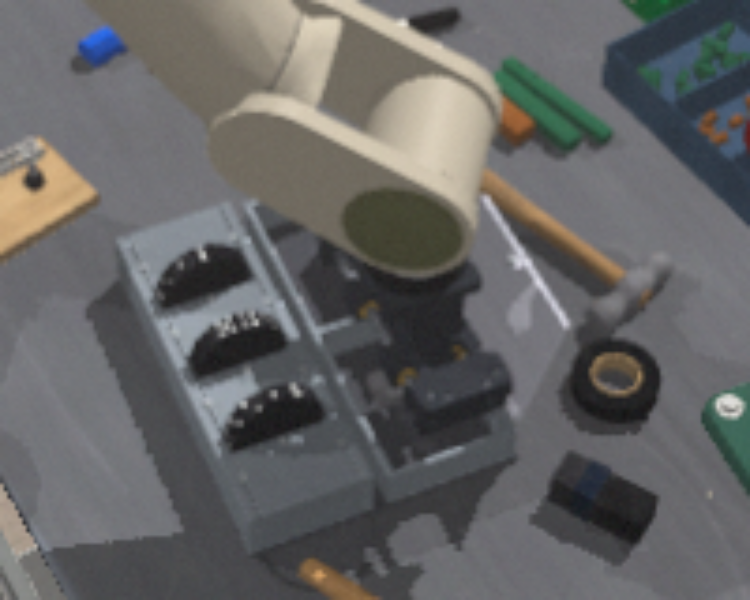

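>>> drive_tool(
  moves=[
    [-1, [0, 0, 0.15], [0, 0, 0]],
    [-1, [0, 0, 0.12], [0, 0, 0]],
    [-1, [0, 0, 0.055], [0, 0, 0]],
    [-1, [0, 0, 0], [0, 0, 0]],
    [-1, [0, 0, 0], [0, 0, 0]],
  ],
)

```text
time: 7.25
tcp_pos: [0.5133, -0.3223, 0.0082]
eef_rot: [0.2, 3.135, -0.001]
wrist_force: [-1.0, -0.7, -1.1]
grip_width: 0.0257
```

>>> drive_tool(
  moves=[
    [-0.05, [0, 0, 0], [0, 0, 0]],
    [-0.05, [0, 0, 0], [0, 0, 0]],
    [-0.05, [0, 0, 0], [0, 0, 0]],
    [-0.05, [0, 0, -0.1], [0, 0, 0]],
    [-0.05, [0, 0, -0.3], [0, 0, 0]],
    [-0.05, [0, 0, -0.4], [0, 0, 0]],
    [-0.05, [0, 0, -0.4], [0, 0, 0]],
    [-0.05, [0, 0, -0.3], [0, 0, 0]],
  ],
)

```text
time: 8.05
tcp_pos: [0.5134, -0.3223, 0.1613]
eef_rot: [0.2, 3.133, -0.003]
wrist_force: [0.4, 0.2, -0.6]
grip_width: 0.0417
```

```bash
python3 - <<'E'
from meas import *
plan([.609,.246,.15],144)
plan([.609,.246,.15],-36)
print(arm.observe()['joints'])
E
```

```text
pos [ 0.5134 -0.3223  0.1613] heading 82.7 tool shift (units .1m) [-0.226  5.759  0.103] dist 0.576
turn units [-0.0015  0.0006 -0.5108] rows>= 7.1
pos [ 0.5134 -0.3223  0.1613] heading 82.7 tool shift (units .1m) [-0.226  5.759  0.103] dist 0.576
turn units [7.000e-04 1.700e-03 9.892e-01] rows>= 13.8
[-7.55703469e-01  5.38597841e-01  1.26069240e+00  1.34878188e-05
  1.33914288e+00 -2.19906753e+00]
```

>>> drive_tool(
  moves=[
    [-0.05, [-0.017, 0.3, 0], [0, 0, 0]],
    [-0.05, [-0.017, 0.4, 0], [0, 0, 0]],
    [-0.05, [-0.017, 0.4, 0], [0, 0, 0]],
    [-0.05, [-0.017, 0.4, 0], [0, 0, 0]],
    [-0.05, [-0.017, 0.4, 0], [0, 0, 0]],
    [-0.05, [-0.017, 0.4, 0], [0, 0, 0]],
    [-0.05, [-0.017, 0.4, 0], [0, 0, 0]],
    [-0.05, [-0.017, 0.4, 0], [0, 0, 0]],
  ],
)

```text
time: 8.85
tcp_pos: [0.5661, -0.0147, 0.1587]
eef_rot: [0.2, 3.134, -0.0]
wrist_force: [0.2, -0.6, 0.0]
grip_width: 0.0417
```

>>> drive_tool(
  moves=[
    [0, [-0.017, 0.4, 0], [0, 0, 0]],
    [0, [-0.017, 0.4, 0], [0, 0, 0]],
    [0, [-0.017, 0.4, 0], [0, 0, 0]],
    [0, [-0.017, 0.4, 0], [0, 0, 0]],
    [0, [-0.017, 0.4, 0], [0, 0, 0]],
    [0, [-0.017, 0.4, 0], [0, 0, 0]],
    [0, [-0.017, 0.3, 0], [0, 0, 0]],
    [0, [0, 0, 0], [0, 0, -0.06]],
  ],
)

```text
time: 9.65
tcp_pos: [0.6119, 0.2535, 0.1582]
eef_rot: [-0.005, 3.141, 0.001]
wrist_force: [0.2, -0.4, -0.6]
grip_width: 0.0436
```

>>> drive_tool(
  moves=[
    [0, [0, 0, 0], [0, 0, -0.065]],
    [0, [0, 0, 0], [0, 0, -0.065]],
    [0, [0, 0, 0], [0, 0, -0.065]],
    [0, [0, 0, 0], [0, 0, -0.065]],
    [0, [0, 0, 0], [0, 0, -0.065]],
    [0, [0, 0, 0], [0, 0, -0.065]],
    [0, [0, 0, 0], [0, 0, -0.06]],
    [0, [0, 0, 0], [0, 0, 0]],
  ],
)

```text
time: 10.45
tcp_pos: [0.6121, 0.2499, 0.1585]
eef_rot: [-1.425, 2.799, -0.0]
wrist_force: [-0.6, 0.3, -0.7]
grip_width: 0.0442
```

```bash
cat >> meas.py <<'E'
def blobs(n='top',box=(.2,.75,-.0,.6),zr=(.006,.035)):
    im,d=arm.get_image(n); P=cloud(n,d)
    m=((P[...,2]>zr[0])&(P[...,2]<zr[1])&(P[...,0]>box[0])&(P[...,0]<box[1])&(P[...,1]>box[2])&(P[...,1]<box[3])).astype(np.uint8)
    k,l,s,c=cv2.connectedComponentsWithStats(m)
    for q in range(1,k):
        if 60<s[q,4]<1500:
            pts=P[l==q]; r=cv2.minAreaRect(pts[:,:2].astype(np.float32)*1000); print(np.round(c[q]),s[q,4],np.round(r[0],0),np.round(r[1],0),round(r[2],1),round(np.percentile(pts[:,2],95),3),im[l==q].mean(0).round())
    return im,P
E
python3 - <<'E'
from meas import *
im,P=blobs()
cv2.imwrite('pics/t3.png',im[:,:,::-1])
plan([.609,.246,.003],144)
print(arm.observe()['joints'])
E
```

```text
[293. 175.] 219 [704.  27.] [16. 94.] 80.0 0.017 [188. 187. 182.]
[260. 176.] 235 [700. 110.] [32. 46.] 18.6 0.022 [208.  25.  18.]
[205. 213.] 181 [609. 246.] [49. 22.] 53.6 0.022 [64. 64. 65.]
[275. 213.] 238 [607.  73.] [46. 31.] 73.3 0.022 [195. 195. 195.]
[246. 257.] 265 [499. 144.] [59. 26.] 12.1 0.022 [ 36.  80. 158.]
[197. 307.] 283 [380. 259.] [28. 59.] 76.9 0.023 [209. 120.  10.]
[293. 329.] 1258 [313.  20.] [170.  63.] 9.2 0.018 [224. 196. 147.]
pos [0.6121 0.2499 0.1584] heading 143.74 tool shift (units .1m) [0.051 0.003 1.554] dist 0.156
turn units [-0.0002  0.0002 -0.0022] rows>= 0.0
[ 2.08930708e-01  6.35588728e-01  1.08386115e+00 -2.88469892e-05
  1.42160703e+00 -2.29977634e+00]
```

View pics/t3.png

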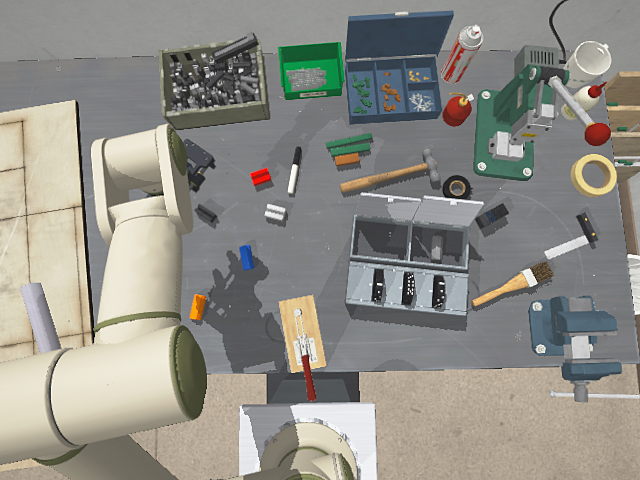

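>>> drive_tool(
  moves=[
    [0.2, [0.05, 0, 0.2], [0, 0, -0.0022]],
    [0.2, [0, 0, 0.4], [0, 0, 0]],
    [0.2, [0, 0, 0.4], [0, 0, 0]],
    [0.2, [0, 0, 0.25], [0, 0, 0]],
    [0.2, [0, 0, 0], [0, 0, 0]],
    [0.2, [0, 0, 0], [0, 0, 0]],
  ],
)

```text
time: 11.1
tcp_pos: [0.6097, 0.246, 0.0338]
eef_rot: [-1.427, 2.798, -0.0]
wrist_force: [0.2, 1.2, 0.6]
grip_width: 0.0528
```

```bash
python3 - <<'E'
from meas import *
plan([.609,.246,.003],143.7)
E
```

```text
pos [0.6097 0.246  0.0338] heading 144.05 tool shift (units .1m) [0.004 0.006 0.308] dist 0.031
turn units [-0.0003  0.0003  0.0029] rows>= 0.0
```

>>> drive_tool(
  moves=[
    [0.2, [0, 0, 0.2], [0, 0, 0.0029]],
    [0.2, [0, 0, 0.108], [0, 0, 0]],
    [0.2, [0, 0, 0], [0, 0, 0]],
    [-1, [0, 0, 0], [0, 0, 0]],
    [-1, [0, 0, 0], [0, 0, 0]],
    [-1, [0, 0, 0], [0, 0, 0]],
    [-1, [0, 0, 0], [0, 0, 0]],
    [-1, [0, 0, 0], [0, 0, 0]],
  ],
)

```text
time: 11.9
tcp_pos: [0.6095, 0.2459, 0.0025]
eef_rot: [-1.421, 2.801, -0.0]
wrist_force: [-1.4, -0.9, 2.6]
grip_width: 0.0215
```

>>> drive_tool(
  moves=[
    [-1, [0, 0, 0], [0, 0, 0]],
    [-1, [0, 0, -0.1], [0, 0, 0]],
    [-1, [0, 0, -0.4], [0, 0, 0]],
    [-1, [0, 0, -0.4], [0, 0, 0]],
    [-1, [0, 0, -0.4], [0, 0, 0]],
    [-1, [0, 0, -0.2], [0, 0, 0]],
    [-1, [0, 0, 0], [0, 0, 0]],
    [-1, [0, 0, 0], [0, 0, 0]],
  ],
)

```text
time: 12.7
tcp_pos: [0.6087, 0.2458, 0.1511]
eef_rot: [1.421, -2.8, -0.001]
wrist_force: [-0.1, 0.7, -1.5]
grip_width: 0.0218
```

```bash
python3 - <<'E'
from meas import *
print(arm.observe()['grip_width'])
T=s2w([.047,.094,.155])[0]; print(T)
plan(T,82.7)
y=RS[:,1];x=-RS[:,0]; d=T-arm.observe()['tcp_pos']; print('after turn: ',d@x/.1,d@y/.1,-d[2]/.1)
E
```

```text
0.02181845609149424
[ 0.53376311 -0.15893396  0.155     ]
pos [0.6087 0.2458 0.1511] heading 143.81 tool shift (units .1m) [ 3.709 -1.784 -0.037] dist 0.412
turn units [ 1.000e-04 -6.000e-04  5.093e-01] rows>= 7.1
after turn:  0.2295264482952311 -4.109670282145843 -0.038571995911220736
```

>>> drive_tool(
  moves=[
    [-1, [0, 0, -0.04], [0, 0, 0.0637]],
    [-1, [0, 0, 0], [0, 0, 0.0637]],
    [-1, [0, 0, 0], [0, 0, 0.0637]],
    [-1, [0, 0, 0], [0, 0, 0.0637]],
    [-1, [0, 0, 0], [0, 0, 0.0637]],
    [-1, [0, 0, 0], [0, 0, 0.0637]],
    [-1, [0, 0, 0], [0, 0, 0.0637]],
    [-1, [0, 0, 0], [0, 0, 0.0637]],
  ],
)

```text
time: 13.5
tcp_pos: [0.6084, 0.2457, 0.1534]
eef_rot: [-0.21, -3.13, 0.002]
wrist_force: [-0.7, 0.2, -0.7]
grip_width: 0.0218
```

>>> drive_tool(
  moves=[
    [-1, [0.023, -0.3, 0], [0, 0, 0]],
    [-1, [0.023, -0.4, 0], [0, 0, 0]],
    [-1, [0.023, -0.4, 0], [0, 0, 0]],
    [-1, [0.023, -0.4, 0], [0, 0, 0]],
    [-1, [0.023, -0.4, 0], [0, 0, 0]],
    [-1, [0.023, -0.4, 0], [0, 0, 0]],
    [-1, [0.023, -0.4, 0], [0, 0, 0]],
    [-1, [0.023, -0.4, 0], [0, 0, 0]],
  ],
)

```text
time: 14.3
tcp_pos: [0.55, -0.0605, 0.154]
eef_rot: [-0.201, -3.131, -0.002]
wrist_force: [0.2, 0.4, -0.7]
grip_width: 0.0216
```

>>> drive_tool(
  moves=[
    [-1, [0.023, -0.4, 0], [0, 0, 0]],
    [-1, [0.023, -0.4, 0], [0, 0, 0]],
    [-1, [0, -0.2, 0], [0, 0, 0]],
    [-1, [0, 0, 0], [0, 0, 0]],
    [-1, [0, 0, 0], [0, 0, 0]],
  ],
)

```text
time: 14.8
tcp_pos: [0.5335, -0.1573, 0.1545]
eef_rot: [-0.202, -3.133, -0.002]
wrist_force: [-0.2, 0.0, -1.6]
grip_width: 0.0221
```

```bash
python3 - <<'E'
from meas import *
plan(s2w([.047,.094,.008])[0],82.7); print(arm.observe()['grip_width'])
E
```

```text
pos [ 0.5335 -0.1573  0.1545] heading 82.62 tool shift (units .1m) [-0.009 -0.018  1.465] dist 0.147
turn units [ 0.0007 -0.0013 -0.0007] rows>= 0.0
0.0220564865498499
```

>>> drive_tool(
  moves=[
    [-1, [-0.009, -0.018, 0.4], [0, 0, 0]],
    [-1, [0, 0, 0.4], [0, 0, 0]],
    [-1, [0, 0, 0.4], [0, 0, 0]],
    [-1, [0, 0, 0.15], [0, 0, 0]],
    [-1, [0, 0, 0.11], [0, 0, 0]],
    [-1, [0, 0, 0], [0, 0, 0]],
    [-1, [0, 0, 0], [0, 0, 0]],
  ],
)

```text
time: 15.5
tcp_pos: [0.5351, -0.1592, 0.0104]
eef_rot: [0.2, 3.135, -0.0]
wrist_force: [0.2, -0.7, -0.7]
grip_width: 0.0217
```

>>> drive_tool(
  moves=[
    [-0.23, [0, 0, 0], [0, 0, 0]],
    [-0.23, [0, 0, 0], [0, 0, 0]],
    [-0.23, [0, 0, 0], [0, 0, 0]],
    [-0.23, [0, 0, -0.1], [0, 0, 0]],
    [-0.23, [0, 0, -0.3], [0, 0, 0]],
    [-0.23, [0, 0, -0.4], [0, 0, 0]],
    [-0.23, [0, 0, -0.4], [0, 0, 0]],
    [-0.23, [0, 0, -0.3], [0, 0, 0]],
  ],
)

```text
time: 16.3
tcp_pos: [0.5349, -0.1599, 0.1634]
eef_rot: [0.201, 3.132, -0.002]
wrist_force: [0.1, 0.2, -0.4]
grip_width: 0.0338
```

```bash
python3 - <<'E'
from meas import *
im,P=blobs()
cv2.imwrite('pics/t4.png',im[:,:,::-1])
T=np.array([.607,.073,.15])
plan(T,163.5)
y=RS[:,1];x=-RS[:,0]; d=T-arm.observe()['tcp_pos']; print('before turn: ',d@x/.1,d@y/.1,-d[2]/.1)
E
```

```text
[293. 175.] 219 [705.  27.] [15. 95.] 79.7 0.017 [185. 184. 178.]
[163. 176.] 156 [710. 357.] [81. 20.] 26.3 0.016 [48. 55. 66.]
[186. 165.] 86 [737. 299.] [49. 16.] 44.6 0.016 [45. 52. 64.]
[260. 177.] 239 [700. 110.] [32. 46.] 21.1 0.022 [202.  24.  18.]
[275. 212.] 239 [607.  73.] [46. 30.] 73.0 0.022 [188. 188. 189.]
[132. 277.] 560 [476. 394.] [ 29. 212.] 44.8 0.027 [170. 141.  58.]
[246. 256.] 263 [499. 144.] [59. 27.] 11.1 0.022 [ 43. 110. 216.]
[289. 310.] 487 [359.  26.] [78. 65.] 9.8 0.018 [217. 185. 133.]
pos [ 0.5364 -0.1606  0.1677] heading 82.66 tool shift (units .1m) [-0.401  2.408  0.172] dist 0.245
turn units [-0.0047  0.0025 -0.6737] rows>= 9.4
before turn:  -0.40389739158337906 2.406920152107123 0.1769373608086086
```

View pics/t4.png

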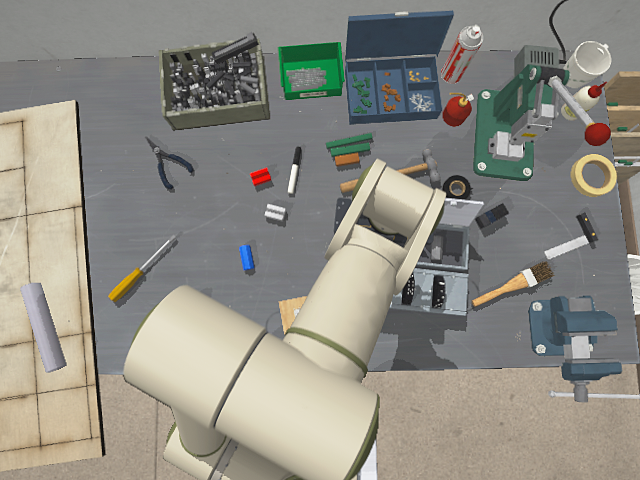

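>>> drive_tool(
  moves=[
    [0, [-0.067, 0.3, 0], [0, 0, 0]],
    [0, [-0.067, 0.4, 0], [0, 0, 0]],
    [0, [-0.067, 0.4, 0], [0, 0, 0]],
    [0, [-0.067, 0.4, 0], [0, 0, 0]],
    [0, [-0.067, 0.4, 0], [0, 0, 0]],
    [0, [-0.067, 0.4, 0], [0, 0, 0]],
    [0, [0, 0.107, 0.1], [0, 0, 0.0689]],
    [0, [0, 0, 0.1], [0, 0, 0.0689]],
  ],
)

```text
time: 17.15
tcp_pos: [0.6054, 0.076, 0.1403]
eef_rot: [0.654, 3.072, 0.001]
wrist_force: [-0.3, -0.6, -0.5]
grip_width: 0.0448
```

>>> drive_tool(
  moves=[
    [0.1, [0, 0, 0], [0, 0, 0.0689]],
    [0.1, [0, 0, 0], [0, 0, 0.0689]],
    [0.1, [0, 0, 0], [0, 0, 0.0689]],
    [0.1, [0, 0, 0], [0, 0, 0.0689]],
    [0.1, [0, 0, 0], [0, 0, 0.0689]],
    [0.1, [0, 0, 0], [0, 0, 0.0689]],
    [0.1, [0, 0, 0], [0, 0, 0.0689]],
    [0.1, [0, 0, 0], [0, 0, 0.0689]],
  ],
)

```text
time: 17.95
tcp_pos: [0.6052, 0.0738, 0.1405]
eef_rot: [2.228, 2.214, 0.0]
wrist_force: [0.0, -0.3, 0.6]
grip_width: 0.0486
```

>>> drive_tool(
  moves=[
    [0.1, [0, 0, 0], [0, 0, 0.0689]],
    [0.1, [0, 0, 0], [0, 0, 0.0689]],
    [0.1, [0, 0, 0], [0, 0, 0]],
    [0.1, [0, 0, 0], [0, 0, 0]],
  ],
)

```text
time: 18.35
tcp_pos: [0.6053, 0.0738, 0.1403]
eef_rot: [2.514, 1.883, 0.0]
wrist_force: [0.6, -0.1, -0.8]
grip_width: 0.0485
```

```bash
python3 - <<'E'
from meas import *
blobs()
plan([.607,.073,.003],-16.7)
E
```

```text
[294. 175.] 149 [704.  26.] [13. 94.] 79.7 0.017 [169. 168. 161.]
[163. 175.] 153 [711. 357.] [81. 19.] 25.7 0.016 [50. 57. 69.]
[186. 165.] 82 [737. 298.] [45. 15.] 46.8 0.016 [46. 54. 67.]
[132. 278.] 563 [476. 395.] [ 30. 211.] 44.9 0.027 [177. 147.  60.]
[293. 329.] 1256 [314.  19.] [172.  64.] 9.8 0.019 [223. 195. 146.]
pos [0.6053 0.0738 0.1403] heading -16.36 tool shift (units .1m) [-0.003  0.018  1.373] dist 0.137
turn units [ 0.0001 -0.      0.0028] rows>= 0.0
```

>>> drive_tool(
  moves=[
    [0.25, [0, 0.018, 0.3], [0, 0, 0.0028]],
    [0.25, [0, 0, 0.4], [0, 0, 0]],
    [0.25, [0, 0, 0.4], [0, 0, 0]],
    [0.25, [0, 0, 0.15], [0, 0, 0]],
    [0.25, [0, 0, 0.12], [0, 0, 0]],
    [0.25, [0, 0, 0], [0, 0, 0]],
    [0.25, [0, 0, 0], [0, 0, 0]],
  ],
)

```text
time: 19.1
tcp_pos: [0.6076, 0.0733, 0.0038]
eef_rot: [2.522, 1.872, 0.002]
wrist_force: [0.9, -0.0, 0.8]
grip_width: 0.055
```

>>> drive_tool(
  moves=[
    [-1, [0, 0, 0], [0, 0, 0]],
    [-1, [0, 0, 0], [0, 0, 0]],
    [-1, [0, 0, 0], [0, 0, 0]],
    [-1, [0, 0, 0], [0, 0, 0]],
    [-1, [0, 0, 0], [0, 0, 0]],
    [-1, [0, 0, 0], [0, 0, 0]],
  ],
)

```text
time: 19.7
tcp_pos: [0.6075, 0.0733, 0.0035]
eef_rot: [2.523, 1.871, 0.001]
wrist_force: [0.4, 0.1, 5.2]
grip_width: 0.0298
```

>>> drive_tool(
  moves=[
    [-1, [0, 0, -0.1], [0, 0, 0]],
    [-1, [0, 0, -0.4], [0, 0, 0]],
    [-1, [0, 0, -0.4], [0, 0, 0]],
    [-1, [0, 0, -0.4], [0, 0, 0]],
    [-1, [0, 0, -0.2], [0, 0, 0]],
    [-1, [0, 0, 0], [0, 0, 0.061]],
    [-1, [0, 0, 0], [0, 0, 0.061]],
    [-1, [0, 0, 0], [0, 0, 0.061]],
  ],
)

```text
time: 20.5
tcp_pos: [0.6065, 0.0735, 0.1531]
eef_rot: [-2.837, -1.348, 0.001]
wrist_force: [-0.6, 0.2, -1.7]
grip_width: 0.0297
```

>>> drive_tool(
  moves=[
    [-1, [0, 0, 0], [0, 0, 0.061]],
    [-1, [0, 0, 0], [0, 0, 0.061]],
    [-1, [0, 0, 0], [0, 0, 0.061]],
    [-1, [0, 0, 0], [0, 0, 0.061]],
    [-1, [0, 0, 0], [0, 0, 0.061]],
    [-1, [0, 0, 0], [0, 0, 0.061]],
    [-1, [0, 0, 0], [0, 0, 0.061]],
    [-1, [0, 0, 0], [0, 0, 0.061]],
  ],
)

```text
time: 21.3
tcp_pos: [0.6065, 0.0735, 0.1529]
eef_rot: [-3.134, 0.211, 0.002]
wrist_force: [1.2, 0.2, -1.1]
grip_width: 0.0295
```

```bash
python3 - <<'E'
from meas import *
plan(s2w([.047,.043,.155])[0],-97.3); o=arm.observe(); print(o['grip_width'],o['joints'])
E
```

```text
pos [0.6065 0.0735 0.1529] heading -97.71 tool shift (units .1m) [-0.405  2.911 -0.02 ] dist 0.294
turn units [ 0.      0.0007 -0.0034] rows>= 0.0
0.029501572182786623 [-7.30242811e-02  5.56153847e-01  1.25415976e+00  6.71187399e-05
  1.33273266e+00  1.63233420e+00]
```

>>> drive_tool(
  moves=[
    [-1, [-0.058, 0.3, 0], [0, 0, -0.0034]],
    [-1, [-0.058, 0.4, 0], [0, 0, 0]],
    [-1, [-0.058, 0.4, 0], [0, 0, 0]],
    [-1, [-0.058, 0.4, 0], [0, 0, 0]],
    [-1, [-0.058, 0.4, 0], [0, 0, 0]],
    [-1, [-0.058, 0.4, 0], [0, 0, 0]],
    [-1, [-0.058, 0.4, 0], [0, 0, 0]],
    [-1, [0, 0.2, 0], [0, 0, 0]],
  ],
)

```text
time: 22.1
tcp_pos: [0.5297, -0.212, 0.153]
eef_rot: [-3.135, 0.196, 0.002]
wrist_force: [0.0, 0.5, -1.1]
grip_width: 0.0294
```

>>> drive_tool(
  moves=[
    [-1, [0, 0, 0], [0, 0, 0]],
    [-1, [0, 0, 0], [0, 0, 0]],
    [-1, [0, 0, 0], [0, 0, 0]],
  ],
)

```text
time: 22.4
tcp_pos: [0.5312, -0.2082, 0.153]
eef_rot: [-3.135, 0.19, 0.001]
wrist_force: [-0.1, 0.5, -1.2]
grip_width: 0.0297
```

```bash
python3 - <<'E'
from meas import *
plan(s2w([.047,.043,.0085])[0],-97.3); o=arm.observe(); print(o['grip_width'])
E
```

```text
pos [ 0.5312 -0.2082  0.153 ] heading -96.94 tool shift (units .1m) [-0.037  0.019  1.445] dist 0.145
turn units [-0.0003  0.0003  0.003 ] rows>= 0.0
0.029653819713898733
```

>>> drive_tool(
  moves=[
    [-1, [-0.037, 0.019, 0.4], [0, 0, 0.003]],
    [-1, [0, 0, 0.4], [0, 0, 0]],
    [-1, [0, 0, 0.4], [0, 0, 0]],
    [-1, [0, 0, 0.13], [0, 0, 0]],
    [-1, [0, 0, 0.11], [0, 0, 0]],
    [-1, [0, 0, 0], [0, 0, 0]],
    [-1, [0, 0, 0], [0, 0, 0]],
  ],
)

```text
time: 23.1
tcp_pos: [0.5281, -0.211, 0.0102]
eef_rot: [3.134, -0.201, 0.003]
wrist_force: [0.2, 0.8, -1.4]
grip_width: 0.0296
```

>>> drive_tool(
  moves=[
    [-0.19, [0, 0, 0], [0, 0, 0]],
    [-0.19, [0, 0, 0], [0, 0, 0]],
    [-0.19, [0, 0, 0], [0, 0, 0]],
    [-0.19, [0, 0, -0.1], [0, 0, 0]],
    [-0.19, [0, 0, -0.3], [0, 0, 0]],
    [-0.19, [0, 0, -0.4], [0, 0, 0]],
    [-0.19, [0, 0, -0.4], [0, 0, 0]],
    [-0.19, [0, 0, -0.3], [0, 0, 0]],
  ],
)

```text
time: 23.9
tcp_pos: [0.5275, -0.211, 0.1624]
eef_rot: [3.134, -0.202, 0.004]
wrist_force: [0.3, 0.4, -0.5]
grip_width: 0.0355
```

```bash
python3 - <<'E'
from meas import *
o=arm.observe(); print(o['tcp_pos'],o['joints'],w2s(o['tcp_pos']))
im,d=arm.get_image('scene'); cv2.imwrite('pics/s4.png',cv2.resize(im[220:380,250:450],(750,600))[:,:,::-1])
E
```

```text
[ 0.52748354 -0.21103446  0.16242561] [-5.88892676e-01  4.75501995e-01  1.37265004e+00 -5.29517434e-06
  1.29031168e+00  1.11048217e+00] [0.04739146 0.04152389 0.16242561]
```

View pics/s4.png

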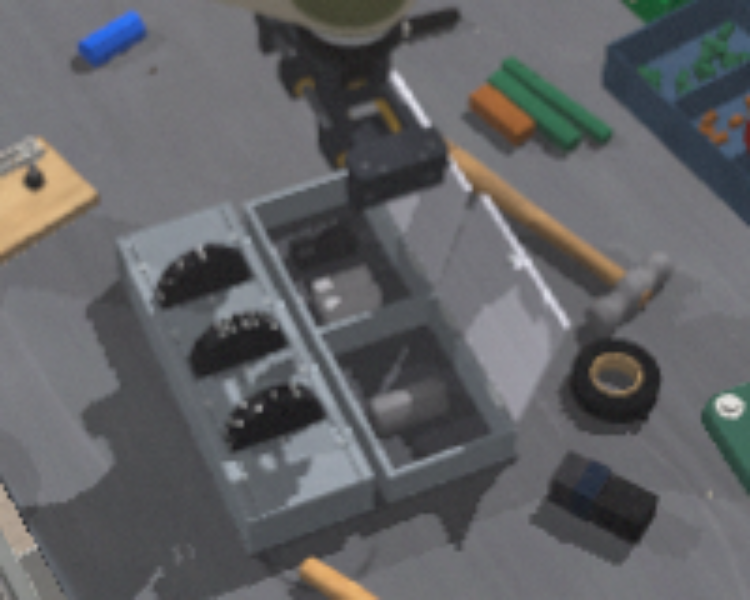

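All three dies are in: black V and light-grey V in the left bin, grey ridge in the right. Next are the covers, left first. I'll close the fingers and go up and behind the left cover.

>>> drive_tool(
  moves=[
    [-1, [0, -0.05, -0.2], [0, 0, 0]],
    [-1, [0.2, -0.05, -0.1], [0, 0, 0]],
    [-1, [0.3, -0.05, 0], [0, 0, 0]],
    [-1, [0.3, -0.05, 0], [0, 0, 0]],
    [-1, [0.3, -0.05, 0], [0, 0, 0]],
    [-1, [0.1, -0.025, 0], [0, 0, 0]],
    [-1, [0, 0, 0], [0, 0, 0]],
    [-1, [0, 0, 0], [0, 0, 0]],
  ],
)

```text
time: 24.75
tcp_pos: [0.6493, -0.199, 0.1891]
eef_rot: [-3.135, 0.202, 0.001]
wrist_force: [-0.3, -0.2, -0.1]
grip_width: 0.0005
```

```bash
cat >> meas.py <<'E'
def st():
    o=arm.observe(); return np.round(w2s(o['tcp_pos']),4),np.round(o['wrist_force'],1),round(o['grip_width'],4),round(o['time'],1)
E
python3 - <<'E'
from meas import *
im,d=arm.get_image('top'); P=cloud('top',d); S=w2s(P)
cv2.imwrite('pics/t5.png',im[:,:,::-1])
m=(S[...,0]>.14)&(S[...,0]<.2)&(abs(S[...,1]-.069)<.07); print('height behind L',np.percentile(S[m][:,2],[50,90,99]))
print(st()); plan(s2w([.168,.069,.125])[0],-97.3)
E
```

```text
height behind L [0.47780551 0.483885   0.48581656]
(array([0.1665, 0.0689, 0.1893]), array([ 0. ,  0.5, -0.4]), 0.0006, 24.8)
pos [ 0.6491 -0.1991  0.1893] heading -97.38 tool shift (units .1m) [ 0.015 -0.001  0.643] dist 0.064
turn units [ 0.      0.0001 -0.0007] rows>= 0.0
```

View pics/t5.png

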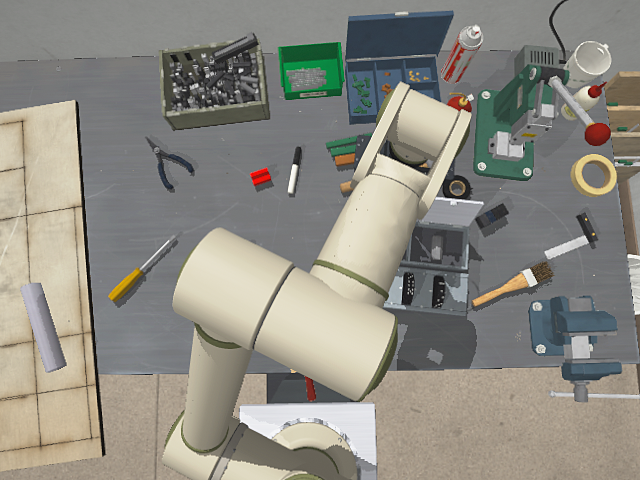

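>>> drive_tool(
  moves=[
    [-1, [0, 0, 0.32], [0, 0, 0]],
    [-1, [0, 0, 0.3], [0, 0, 0]],
    [-1, [0, 0, 0], [0, 0, 0]],
    [-1, [-0.2, 0, 0], [0, 0, 0]],
    [-1, [-0.16, 0, -0.02], [0, 0, 0]],
    [-1, [-0.16, 0, -0.02], [0, 0, 0]],
    [-1, [-0.22, 0, 0.03], [0, 0, 0]],
    [-1, [-0.2, 0, 0.07], [0, 0, 0]],
  ],
)

```text
time: 25.6
tcp_pos: [0.5566, -0.1875, 0.1237]
eef_rot: [3.133, -0.202, 0.008]
wrist_force: [2.2, -0.3, -0.2]
grip_width: 0.0003
```

```bash
python3 - <<'E'
from meas import *
print(st())
im,d=arm.get_image('scene'); cv2.imwrite('pics/s5.png',cv2.resize(im[220:380,250:450],(750,600))[:,:,::-1])
E
```

```text
(array([0.0733, 0.0686, 0.1237]), array([ 2.2, -0.3, -0.2]), 0.0003, 25.6)
```

View pics/s5.png

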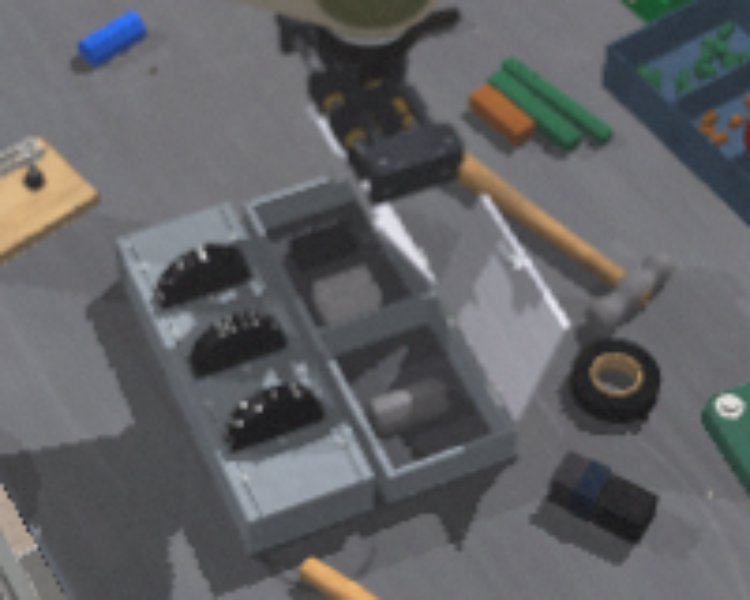

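>>> drive_tool(
  moves=[
    [-1, [-0.12, 0, 0.08], [0, 0, 0]],
    [-1, [-0.11, 0, 0.11], [0, 0, 0]],
    [-1, [-0.1, 0, 0.16], [0, 0, 0]],
    [-1, [-0.07, 0, 0.14], [0, 0, 0]],
    [-1, [-0.04, 0, 0.09], [0, 0, 0]],
    [-1, [-0.03, 0, 0.06], [0, 0, 0]],
    [-1, [0, 0, 0], [0, 0, 0]],
  ],
)

```text
time: 26.35
tcp_pos: [0.5099, -0.181, 0.057]
eef_rot: [-3.135, 0.202, 0.001]
wrist_force: [0.1, 0.0, 0.4]
grip_width: 0.0001
```

```bash
python3 - <<'E'
from meas import *
print(st())
im,d=arm.get_image('scene'); cv2.imwrite('pics/s6.png',cv2.resize(im[220:380,250:450],(750,600))[:,:,::-1])
E
```

```text
(array([0.0262, 0.069 , 0.057 ]), array([0.1, 0. , 0.4]), 0.0001, 26.4)
```

View pics/s6.png

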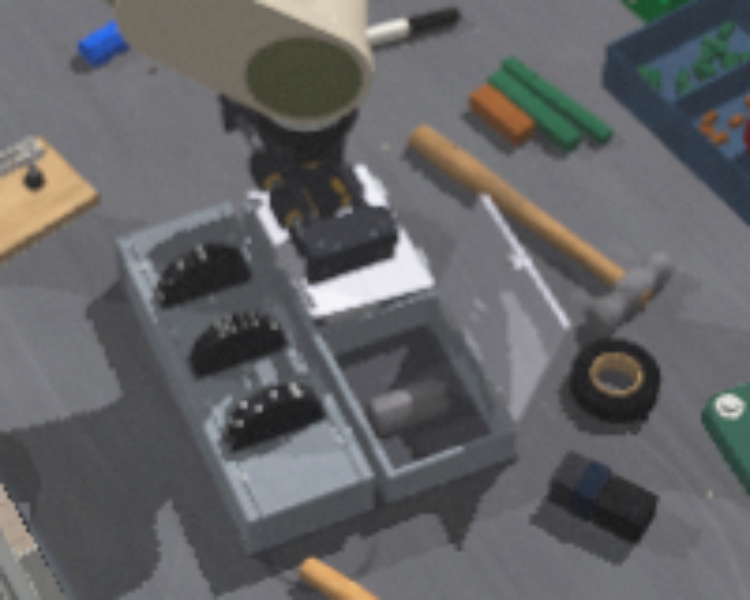

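>>> drive_tool(
  moves=[
    [-1, [-0.06, 0, -0.08], [0, 0, 0]],
    [-1, [-0.07, 0, 0], [0, 0, 0]],
    [-1, [0, 0, 0.04], [0, 0, 0]],
    [-1, [0, 0, 0.04], [0, 0, 0]],
    [-1, [0, 0, 0.04], [0, 0, 0]],
    [-1, [0, 0, 0.03], [0, 0, 0]],
    [-1, [0, 0, 0.03], [0, 0, 0]],
    [-1, [0, 0, 0], [0, 0, 0]],
  ],
)

```text
time: 27.2
tcp_pos: [0.4971, -0.1793, 0.0465]
eef_rot: [-3.135, 0.202, 0.0]
wrist_force: [0.1, -0.3, -0.3]
grip_width: 0.0002
```

>>> drive_tool(
  moves=[
    [-1, [0, 0, 0.015], [0, 0, 0]],
    [-1, [0, 0, 0], [0, 0, 0]],
  ],
)

```text
time: 27.4
tcp_pos: [0.4972, -0.1793, 0.0462]
eef_rot: [3.135, -0.202, 0.001]
wrist_force: [-3.0, 1.3, 8.7]
grip_width: 0.0005
```

>>> drive_tool(
  moves=[
    [-1, [0, 0, 0.01], [0, 0, 0]],
    [-1, [0, 0, 0.01], [0, 0, 0]],
    [-1, [0, 0, 0], [0, 0, 0]],
  ],
)

```text
time: 27.7
tcp_pos: [0.4973, -0.1794, 0.0458]
eef_rot: [3.134, -0.201, 0.003]
wrist_force: [-6.8, 3.8, 25.6]
grip_width: 0.0004
```

>>> drive_tool(
  moves=[
    [-1, [0, 0, -0.25], [0, 0, 0]],
    [-1, [0, 0, -0.4], [0, 0, 0]],
    [-1, [0, 0, -0.4], [0, 0, 0]],
    [-1, [0, 0, -0.4], [0, 0, 0]],
    [-1, [0.2, 0.25, 0], [0, 0, 0]],
    [-1, [0.35, 0.3, 0], [0, 0, 0]],
    [-1, [0.35, 0.3, 0], [0, 0, 0]],
    [-1, [0.35, 0.3, 0], [0, 0, 0]],
  ],
)

```text
time: 28.5
tcp_pos: [0.6073, -0.3106, 0.1885]
eef_rot: [3.135, -0.202, 0.0]
wrist_force: [0.4, -0.1, -0.2]
grip_width: 0.0001
```

>>> drive_tool(
  moves=[
    [-1, [0.3, 0.23, 0], [0, 0, 0]],
    [-1, [0, 0, 0], [0, 0, 0]],
    [-1, [0, 0, 0], [0, 0, 0]],
  ],
)

```text
time: 28.8
tcp_pos: [0.633, -0.3361, 0.1873]
eef_rot: [-3.134, 0.202, 0.002]
wrist_force: [-0.5, 0.8, -0.6]
grip_width: 0.0004
```

```bash
python3 - <<'E'
from meas import *
print(st())
plan(s2w([.170,-.069,.125])[0],-97.3)
im,d=arm.get_image('scene'); cv2.imwrite('pics/s7.png',cv2.resize(im[220:380,250:450],(750,600))[:,:,::-1])
P=cloud('scene',d); S=w2s(P); m=(abs(S[...,1]-.069)<.05)&(S[...,0]<.09)&(S[...,0]>.005)&(S[...,2]<.1); q=S[m]; print('cover L slope',np.polyfit(q[:,0],q[:,2],1))
E
```

```text
(array([ 0.168 , -0.0691,  0.1873]), array([-0.5,  0.8, -0.6]), 0.0004, 28.8)
pos [ 0.633  -0.3361  0.1873] heading -97.38 tool shift (units .1m) [ 0.021 -0.001  0.622] dist 0.062
turn units [-0.0004  0.0006 -0.0007] rows>= 0.0
cover L slope [-0.00938992  0.04597948]
```

View pics/s7.png

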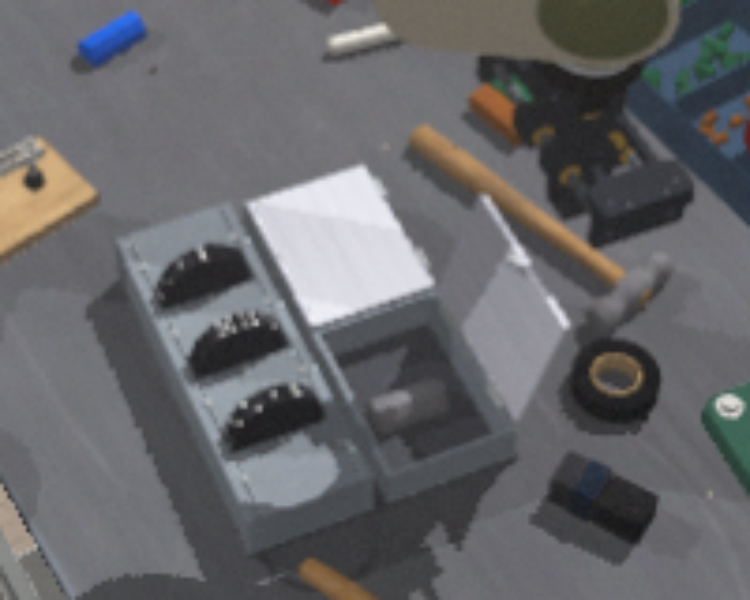

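The left cover is shut, with a measured slope of about 0. The right cover gets the same sequence.

>>> drive_tool(
  moves=[
    [-1, [0, 0, 0.32], [0, 0, 0]],
    [-1, [0, 0, 0.3], [0, 0, 0]],
    [-1, [0, 0, 0], [0, 0, 0]],
    [-1, [-0.2, 0, 0], [0, 0, 0]],
    [-1, [-0.16, 0, -0.02], [0, 0, 0]],
    [-1, [-0.16, 0, -0.02], [0, 0, 0]],
    [-1, [-0.22, 0, 0.03], [0, 0, 0]],
    [-1, [-0.2, 0, 0.07], [0, 0, 0]],
  ],
)

```text
time: 29.65
tcp_pos: [0.5399, -0.3237, 0.1235]
eef_rot: [3.132, -0.201, 0.007]
wrist_force: [1.9, -0.1, -0.5]
grip_width: 0.0004
```

>>> drive_tool(
  moves=[
    [-1, [-0.12, 0, 0.08], [0, 0, 0]],
    [-1, [-0.11, 0, 0.11], [0, 0, 0]],
    [-1, [-0.1, 0, 0.16], [0, 0, 0]],
    [-1, [-0.07, 0, 0.14], [0, 0, 0]],
    [-1, [-0.04, 0, 0.09], [0, 0, 0]],
    [-1, [-0.03, 0, 0.06], [0, 0, 0]],
    [-1, [0, 0, 0], [0, 0, 0]],
  ],
)

```text
time: 30.35
tcp_pos: [0.4932, -0.3178, 0.0568]
eef_rot: [3.135, -0.202, 0.0]
wrist_force: [-0.0, 1.5, -0.1]
grip_width: 0.0005
```

>>> drive_tool(
  moves=[
    [-1, [-0.06, 0, -0.08], [0, 0, 0]],
    [-1, [-0.07, 0, 0], [0, 0, 0]],
    [-1, [0, 0, 0.04], [0, 0, 0]],
    [-1, [0, 0, 0.04], [0, 0, 0]],
    [-1, [0, 0, 0.04], [0, 0, 0]],
    [-1, [0, 0, 0.03], [0, 0, 0]],
    [-1, [0, 0, 0.03], [0, 0, 0]],
    [-1, [0, 0, 0], [0, 0, 0]],
  ],
)

```text
time: 31.15
tcp_pos: [0.4804, -0.3162, 0.0463]
eef_rot: [-3.135, 0.202, 0.0]
wrist_force: [-1.1, 0.7, 1.0]
grip_width: 0.0006
```

```bash
python3 - <<'E'
from meas import *
print(st())
im,d=arm.get_image('scene'); cv2.imwrite('pics/s8.png',cv2.resize(im[220:380,250:450],(750,600))[:,:,::-1])
E
```

```text
(array([ 0.0141, -0.0688,  0.0463]), array([-1.1,  0.7,  1. ]), 0.0006, 31.1)
```

View pics/s8.png

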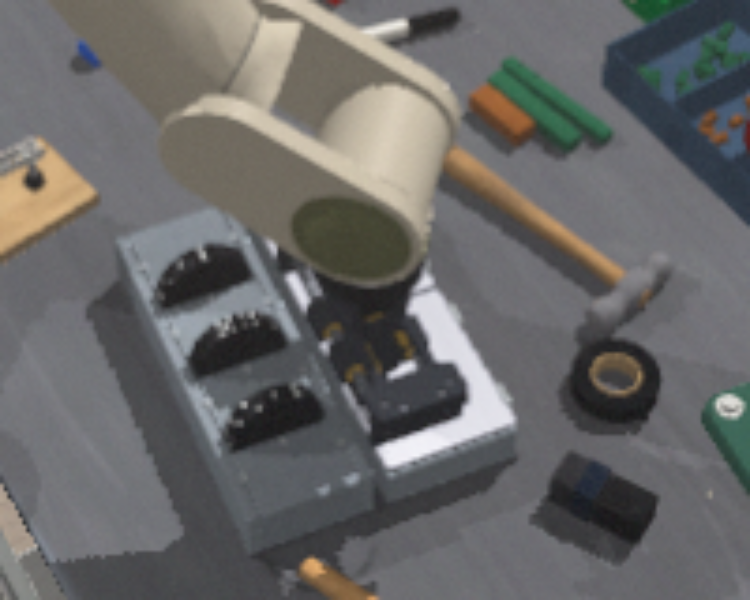

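>>> drive_tool(
  moves=[
    [-1, [0, 0, 0.015], [0, 0, 0]],
    [-1, [0, 0, 0.02], [0, 0, 0]],
    [-1, [0, 0, 0], [0, 0, 0]],
  ],
)

```text
time: 31.5
tcp_pos: [0.4805, -0.3163, 0.0457]
eef_rot: [3.134, -0.201, 0.002]
wrist_force: [-8.1, 6.6, 28.8]
grip_width: 0.0004
```

>>> drive_tool(
  moves=[
    [-1, [0, 0, -0.2], [0, 0, 0]],
    [-1, [0, 0, -0.4], [0, 0, 0]],
    [-1, [0, 0, -0.4], [0, 0, 0]],
    [-1, [-0.3, 0, 0], [0, 0, 0]],
    [-1, [-0.3, 0, 0], [0, 0, 0]],
    [-1, [0, 0, 0], [0, 0, 0]],
    [-1, [0, 0, 0], [0, 0, 0]],
  ],
)

```text
time: 32.2
tcp_pos: [0.4209, -0.3087, 0.143]
eef_rot: [3.135, -0.203, 0.001]
wrist_force: [-0.1, -0.5, -0.3]
grip_width: 0.0003
```

```bash
python3 - <<'E'
from meas import *
print(st())
im,d=arm.get_image('scene'); cv2.imwrite('pics/s9.png',cv2.resize(im[220:380,250:450],(750,600))[:,:,::-1])
P=cloud('scene',d); S=w2s(P)
for y in(.069,-.069):
    m=(abs(S[...,1]-y)<.05)&(S[...,0]<.09)&(S[...,0]>.005)&(S[...,2]<.07); q=S[m]; print('cover',m.sum(),np.polyfit(q[:,0],q[:,2],1))
E
```

```text
(array([-0.0459, -0.0689,  0.143 ]), array([-0.1, -0.5, -0.3]), 0.0003, 32.2)
cover 298 [-0.0040144   0.04578237]
cover 760 [-0.0073622   0.04789795]
```

View pics/s9.png

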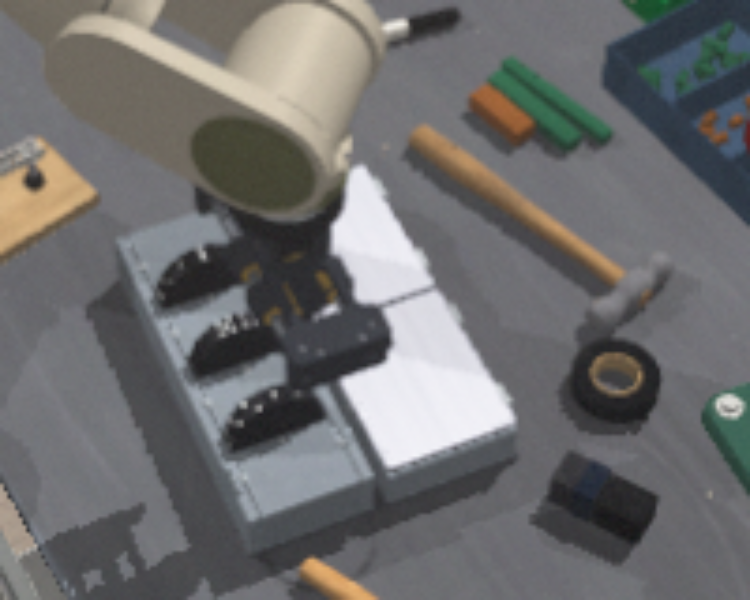

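Both covers are shut and flat. Before the wheels, I'll check the wheel axes against the first depth picture and work out the approach to the right wheel.

```bash
cat >> meas.py <<'E'
def wpose(yw,phi,rt=.016,xw=-.060,dr=0.):
    """TCP station pos for lean phi on wheel at station y yw, dr extra radial clearance"""
    r=rt+dr; return np.array([xw+r*np.sin(phi),yw,.050+r*np.cos(phi)])
def wplan(yw,phi,rt=.016,dr=0.):
    o=arm.observe(); T=R.from_rotvec(o['eef_rot']); p=np.array(o['tcp_pos'])
    tgt=s2w(wpose(yw,phi,rt,dr=dr))[0]
    yv=-RS[:,1]; z=np.array([0,0,-1.]); G=R.from_rotvec(RS[:,1]*phi)*R.from_matrix(np.c_[np.cross(yv,z),yv,z])
    d=T.inv().apply(tgt-p); rv=(T.inv()*G).as_rotvec(); dG=G.inv().apply(tgt-p)
    zz=T.as_matrix()[:,2]@RS; print('station',np.round(w2s(p),4),'lean now',round(np.arctan2(-zz[0],-zz[2]),3),'shift(now axes)',np.round(d/.1,3),'shift(after turn)',np.round(dG/.1,3),'turn',np.round(rv/np.radians(120),4))
E
python3 - <<'E'
from meas import *
for n in('top','scene'):
    S=w2s(cloud(n,np.load(n+'_d.npy')))
    for y in(.07,0,-.07):
        m=(abs(S[...,0]+.06)<.05)&(abs(S[...,1]-y)<.02)&(S[...,2]>.06)&(S[...,2]<.1); q=S[m]; t=q[q[:,2]>.075]
        # circle fit in xz of upper points
        A=np.c_[2*t[:,0],2*t[:,2],np.ones(len(t))]; s=np.linalg.lstsq(A,(t[:,[0,2]]**2).sum(1),rcond=None)[0]
        print(n,y,m.sum(),'y',np.percentile(t[:,1],[3,50,97]).round(4),'x',np.percentile(q[:,0],[2,98]).round(4),'zmax',np.percentile(q[:,2],98).round(4),'c',s[:2].round(4))
wplan(-.07,-.5,dr=.04); print(arm.observe()['joints'])
E
```

```text
top 0.07 227 y [0.0621 0.0701 0.0776] x [-0.0942 -0.0285] zmax 0.0873 c [-0.0611  0.058 ]
top 0 233 y [-0.0082  0.0005  0.0073] x [-0.0927 -0.0279] zmax 0.0889 c [-0.0602  0.0615]
top -0.07 251 y [-0.079  -0.0705 -0.0627] x [-0.0936 -0.0283] zmax 0.0875 c [-0.0604  0.0623]
scene 0.07 186 y [0.0591 0.0668 0.0771] x [-0.0931 -0.0282] zmax 0.0882 c [-0.0603  0.0666]
scene 0 188 y [-0.0111 -0.0029  0.0077] x [-0.091  -0.0286] zmax 0.0892 c [-0.0608  0.0658]
scene -0.07 206 y [-0.0797 -0.0719 -0.0619] x [-0.092 -0.028] zmax 0.0911 c [-0.0589  0.0649]
station [-0.0454 -0.069   0.1429] lean now -0.001 shift(now axes) [-0.414  0.011  0.437] shift(after turn) [-0.573  0.01   0.185] turn [ 0.0003  0.2385 -0.0006]
[-8.59465061e-01  4.25626436e-01  1.52703346e+00  2.16159177e-04
  1.18839314e+00  8.40030559e-01]
```

>>> drive_tool(
  moves=[
    [-0.2, [-0.2, 0.01, 0.1], [0, 0, 0]],
    [-0.2, [-0.2, 0, 0.17], [0, 0, 0]],
    [-0.2, [-0.014, 0, 0.17], [0, 0, 0]],
    [-0.2, [0, 0, 0], [0, 0.06, 0]],
    [-0.2, [0, 0, 0], [0, 0.06, 0]],
    [-0.2, [0, 0, 0], [0, 0.06, 0]],
    [-0.2, [0, 0, 0], [0, 0.0585, 0]],
    [-0.2, [0, 0, 0], [0, 0, 0]],
  ],
)

```text
time: 33.05
tcp_pos: [0.3794, -0.3036, 0.0979]
eef_rot: [3.021, -0.195, 0.738]
wrist_force: [-0.3, -0.3, 0.2]
grip_width: 0.0351
```

>>> drive_tool(
  moves=[
    [-0.2, [0, 0, 0], [0, 0, 0]],
    [-0.2, [0, 0, 0], [0, 0, 0]],
  ],
)

```text
time: 33.25
tcp_pos: [0.3808, -0.304, 0.0989]
eef_rot: [3.02, -0.19, 0.735]
wrist_force: [-0.1, -0.6, -0.1]
grip_width: 0.0351
```

```bash
python3 - <<'E'
from meas import *
print(st()); wplan(-.0705,-.5)
im,d=arm.get_image('scene'); cv2.imwrite('pics/s10.png',cv2.resize(im[220:380,250:450],(750,600))[:,:,::-1])
E
```

```text
(array([-0.0863, -0.0694,  0.0989]), array([-0.1, -0.6, -0.1]), 0.0351, 33.2)
station [-0.0863 -0.0694  0.0989] lean now -0.477 shift(now axes) [0.006 0.012 0.395] shift(after turn) [-0.003  0.011  0.395] turn [-0.0015  0.0108  0.0003]
```

View pics/s10.png

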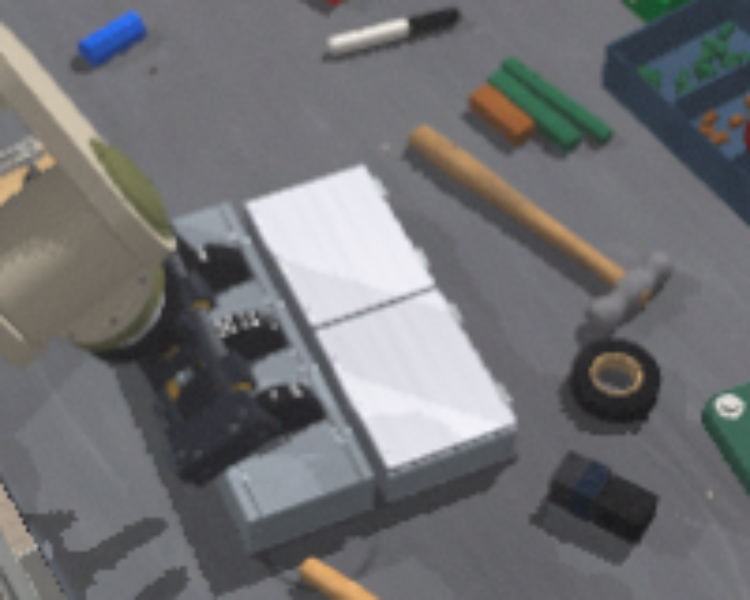

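>>> drive_tool(
  moves=[
    [-0.2, [0, 0.011, 0.1], [0, 0.0108, 0]],
    [-0.2, [0, 0, 0.15], [0, 0, 0]],
    [-0.2, [0, 0, 0.145], [0, 0, 0]],
    [-0.2, [0, 0, 0], [0, 0, 0]],
    [-0.2, [0, 0, 0], [0, 0, 0]],
  ],
)

```text
time: 33.8
tcp_pos: [0.399, -0.3068, 0.0641]
eef_rot: [3.011, -0.19, 0.771]
wrist_force: [0.2, 0.2, 0.8]
grip_width: 0.0354
```

```bash
python3 - <<'E'
from meas import *
print(st()); wplan(-.0705,-.5)
E
```

```text
(array([-0.0679, -0.0698,  0.0641]), array([0.2, 0.2, 0.8]), 0.0354, 33.8)
station [-0.0679 -0.0698  0.0641] lean now -0.501 shift(now axes) [0.002 0.007 0.002] shift(after turn) [0.002 0.007 0.002] turn [-0.0019 -0.0006  0.0003]
```

Well aligned. I'll grip, then carry +1.0 rad in ten rows of 0.1 rad.

>>> drive_tool(
  moves=[
    [-1, [0, 0.007, 0], [0, 0, 0]],
    [-1, [0, 0, 0], [0, 0, 0]],
    [-1, [0, 0, 0], [0, 0, 0]],
    [-1, [0, 0, 0], [0, 0, 0]],
    [-1, [0, 0, 0], [0, 0, 0]],
  ],
  grip_force=40,
)

```text
time: 34.3
tcp_pos: [0.3985, -0.3072, 0.0644]
eef_rot: [3.01, -0.191, 0.772]
wrist_force: [-1.3, 3.5, 5.5]
grip_width: 0.0155
```

```bash
python3 - <<'E'
from meas import *
print(st()); wplan(-.0705,-.5)
E
```

```text
(array([-0.0684, -0.0702,  0.0644]), array([-1.3,  3.5,  5.5]), 0.0155, 34.3)
station [-0.0684 -0.0702  0.0644] lean now -0.502 shift(now axes) [0.004 0.003 0.007] shift(after turn) [0.004 0.003 0.007] turn [-0.0018 -0.001  -0.0001]
```

>>> drive_tool(
  moves=[
    [-1, [0.016, 0, 0.001], [0, -0.0477, 0]],
    [-1, [0.016, 0, 0.001], [0, -0.0477, 0]],
    [-1, [0.016, 0, 0.001], [0, -0.0477, 0]],
    [-1, [0.016, 0, 0.001], [0, -0.0477, 0]],
    [-1, [0.016, 0, 0.001], [0, -0.0477, 0]],
    [-1, [0, 0, 0], [0, 0, 0]],
    [-1, [0, 0, 0], [0, 0, 0]],
  ],
)

```text
time: 35.0
tcp_pos: [0.4066, -0.3082, 0.0671]
eef_rot: [-3.133, 0.193, -0.036]
wrist_force: [-3.2, 3.0, 14.2]
grip_width: 0.0155
```

```bash
python3 - <<'E'
from meas import *
print(st()); wplan(-.0705,.5)
E
```

```text
(array([-0.0602, -0.0702,  0.0671]), array([-3.2,  3. , 14.2]), 0.0155, 35.0)
station [-0.0602 -0.0702  0.0671] lean now -0.023 shift(now axes) [0.078 0.003 0.032] shift(after turn) [ 0.083  0.003 -0.011] turn [-0.0014 -0.2497  0.0024]
```

>>> drive_tool(
  moves=[
    [-1, [0.016, 0, 0], [0, -0.05, 0]],
    [-1, [0.016, 0, 0], [0, -0.05, 0]],
    [-1, [0.016, 0, 0], [0, -0.05, 0]],
    [-1, [0.016, 0, 0], [0, -0.05, 0]],
    [-1, [0.016, 0, 0], [0, -0.05, 0]],
    [-1, [0, 0, 0], [0, 0, 0]],
    [-1, [0, 0, 0], [0, 0, 0]],
    [-1, [0, 0, 0], [0, 0, 0]],
  ],
)

```text
time: 35.8
tcp_pos: [0.4149, -0.3092, 0.0656]
eef_rot: [-3.006, 0.185, 0.765]
wrist_force: [4.3, 2.4, 10.6]
grip_width: 0.0157
```

```bash
python3 - <<'E'
from meas import *
print(st()); wplan(-.0705,.5)
im,d=arm.get_image('scene'); cv2.imwrite('pics/s11.png',cv2.resize(im[240:360,260:380],(600,600))[:,:,::-1])
E
```

```text
(array([-0.0518, -0.0702,  0.0656]), array([ 4.3,  2.4, 10.6]), 0.0157, 35.8)
station [-0.0518 -0.0702  0.0656] lean now 0.499 shift(now axes) [0.003 0.003 0.016] shift(after turn) [0.003 0.003 0.016] turn [-0.0009 -0.0007  0.0023]
```

View pics/s11.png

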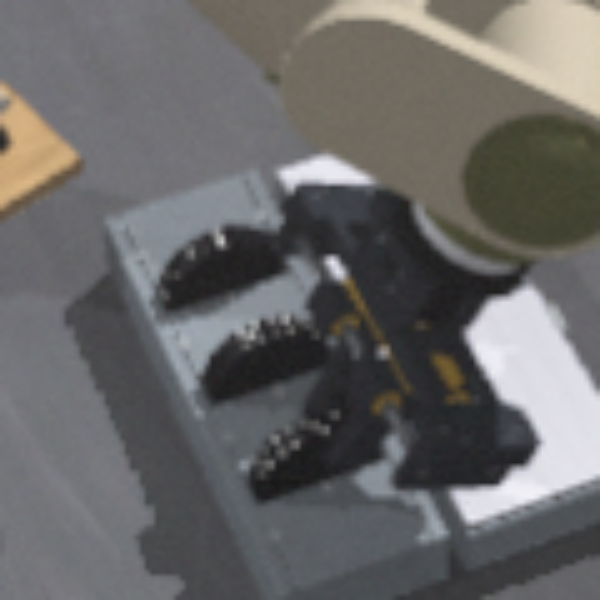

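>>> drive_tool(
  moves=[
    [-0.2, [0, 0, 0], [0, 0, 0]],
    [-0.2, [0, 0, 0], [0, 0, 0]],
    [-0.2, [0, 0, 0], [0, 0, 0]],
    [-0.2, [0, 0, -0.1], [0, 0, 0]],
    [-0.2, [0, 0, -0.2], [0, 0, 0]],
    [-0.2, [0, 0, -0.2], [0, 0, 0]],
    [-0.2, [0, 0, 0], [0, 0, 0]],
    [-0.2, [0, 0, 0], [0, 0, 0]],
  ],
)

```text
time: 36.65
tcp_pos: [0.4376, -0.312, 0.1078]
eef_rot: [-3.003, 0.184, 0.768]
wrist_force: [-0.1, -0.8, 0.0]
grip_width: 0.0354
```

```bash
python3 - <<'E'
from meas import *
print(st()); wplan(-.0705,0.5,dr=.045)
# target middle wheel at lean +.5
wplan(-.0003,.45,dr=.045)
im,d=arm.get_image('scene'); cv2.imwrite('pics/s12.png',cv2.resize(im[260:350,280:370],(600,600),interpolation=cv2.INTER_CUBIC)[:,:,::-1])
E
```

```text
(array([-0.029 , -0.0701,  0.1078]), array([-0.1, -0.8,  0. ]), 0.0354, 36.6)
station [-0.029  -0.0701  0.1078] lean now 0.501 shift(now axes) [0.005 0.005 0.046] shift(after turn) [0.005 0.004 0.046] turn [-0.0016  0.0006  0.0028]
station [-0.029  -0.0701  0.1078] lean now 0.501 shift(now axes) [-0.022 -0.698  0.049] shift(after turn) [-0.028 -0.698  0.046] turn [-0.0017  0.0245  0.0027]
```

View pics/s12.png

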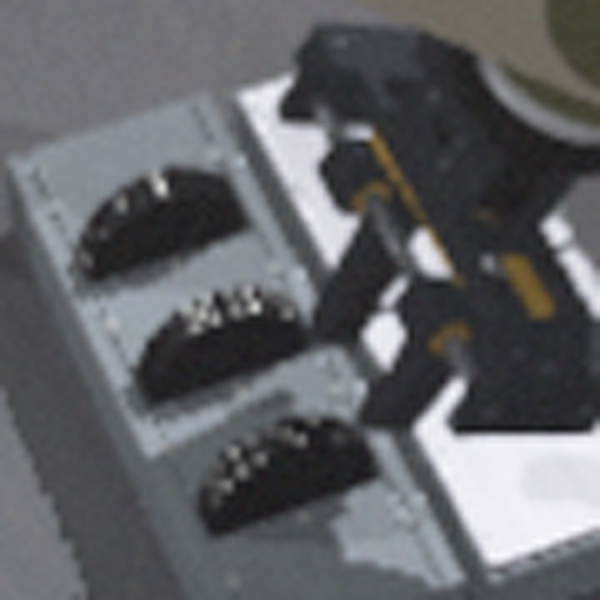

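```bash
cat >> meas.py <<'E'
def unroll(im,n,fn,ax=-.0605):
    out=[]
    for yw in(.07,0.,-.07):
        al=np.linspace(1.2,-1.2,240); yy=np.linspace(.012,-.012,60)
        A,Y=np.meshgrid(al,yy,indexing='ij')
        p=np.stack([ax+.036*np.sin(A),yw+Y,.05+.036*np.cos(A)],-1).reshape(-1,3)
        uv=proj(n,s2w(p)).reshape(240,60,2).astype(np.float32)
        t=cv2.remap(im,uv[...,0],uv[...,1],cv2.INTER_CUBIC); t=cv2.resize(t,(180,576))
        for a in np.arange(-1,1.01,.25):
            r=int((1.2-a)/2.4*576); cv2.line(t,(0,r),(12 if abs(a)>.01 else 30,r),(255,0,0) if abs(a)<.01 else (0,255,0),1)
        out.append(t); out.append(np.zeros((576,10,3),np.uint8))
    cv2.imwrite(fn,np.hstack(out)[:,:,::-1])
E
python3 - <<'E'
from meas import *
unroll(np.load('top_i.npy'),'top','pics/u0.png')
E
```

```text
(no output)
```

View pics/u0.png

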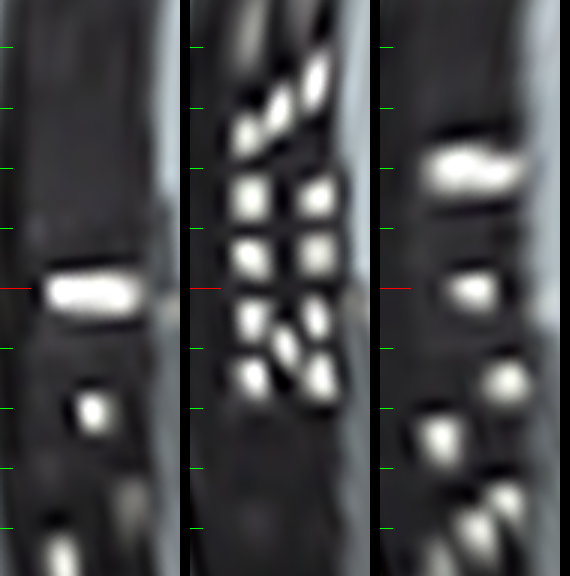

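Unrolled, the start angles were left 0, middle 2.25 rad and right 0.5 rad. Middle: first stroke is −0.75 rad, from lean +0.4 to −0.35.

>>> drive_tool(
  moves=[
    [-0.2, [0, -0.2, 0], [0, 0, 0]],
    [-0.2, [0, -0.3, 0], [0, 0, 0]],
    [-0.2, [0, -0.198, 0], [0, 0.0477, 0.0027]],
    [-0.2, [0, 0, 0], [0, 0, 0]],
    [-0.2, [0, 0, 0], [0, 0, 0]],
    [-0.2, [0, 0, 0], [0, 0, 0]],
  ],
)

```text
time: 37.3
tcp_pos: [0.4463, -0.2432, 0.1081]
eef_rot: [-3.044, 0.196, 0.621]
wrist_force: [-0.8, 0.2, -0.7]
grip_width: 0.0352
```

```bash
python3 - <<'E'
from meas import *
print(st()); wplan(-.0003,.4,dr=0); im,d=arm.get_image('top'); unroll(im,'top','pics/u1.png')
E
```

```text
(array([-0.0291, -0.0007,  0.1081]), array([-0.8,  0.2, -0.7]), 0.0352, 37.3)
station [-0.0291 -0.0007  0.1081] lean now 0.403 shift(now axes) [-0.057 -0.002  0.496] shift(after turn) [-0.058 -0.004  0.496] turn [-0.0019  0.0013 -0.0003]
```

View pics/u1.png

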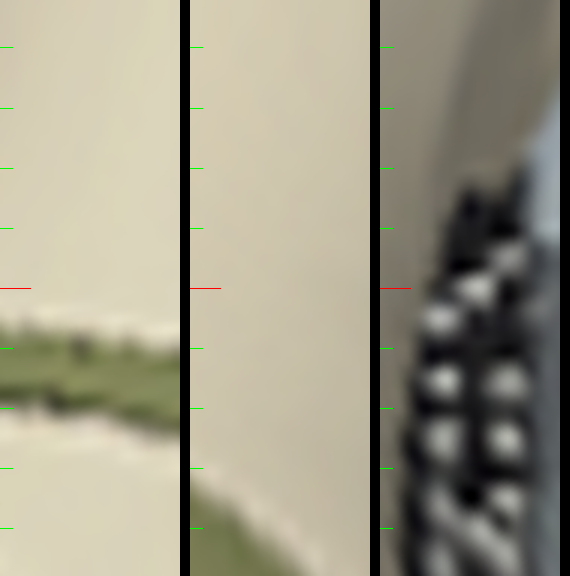

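Right wheel reads 3 with the pips centred on the mark (row 288). On to the middle wheel.

>>> drive_tool(
  moves=[
    [-0.2, [-0.057, -0.003, 0.1], [0, 0, 0]],
    [-0.2, [0, 0, 0.15], [0, 0, 0]],
    [-0.2, [0, 0, 0.15], [0, 0, 0]],
    [-0.2, [0, 0, 0.09], [0, 0, 0]],
    [-0.2, [0, 0, 0], [0, 0, 0]],
    [-0.2, [0, 0, 0], [0, 0, 0]],
  ],
)

```text
time: 37.95
tcp_pos: [0.4225, -0.2397, 0.0657]
eef_rot: [-3.044, 0.196, 0.619]
wrist_force: [0.0, -0.4, -1.1]
grip_width: 0.0352
```

>>> drive_tool(
  moves=[
    [-1, [0, 0, 0], [0, 0, 0]],
    [-1, [0, 0, 0], [0, 0, 0]],
    [-1, [0, 0, 0], [0, 0, 0]],
    [-1, [0, 0, 0], [0, 0, 0]],
    [-1, [0, 0, 0], [0, 0, 0]],
  ],
)

```text
time: 38.45
tcp_pos: [0.4225, -0.2395, 0.0659]
eef_rot: [-3.045, 0.196, 0.618]
wrist_force: [1.3, -1.5, 2.6]
grip_width: 0.0153
```

```bash
python3 - <<'E'
from meas import *
print(st()); wplan(-.0003,.4,dr=0)
E
```

```text
(array([-0.0532, -0.    ,  0.0659]), array([ 1.3, -1.5,  2.6]), 0.0153, 38.5)
station [-0.0532 -0.      0.0659] lean now 0.401 shift(now axes) [-0.001  0.003  0.013] shift(after turn) [-0.001  0.003  0.013] turn [-0.0015  0.0003 -0.0002]
```

>>> drive_tool(
  moves=[
    [-1, [-0.015, 0, 0.001], [0, 0.0448, 0]],
    [-1, [-0.015, 0, 0.001], [0, 0.0448, 0]],
    [-1, [-0.015, 0, 0.001], [0, 0.0448, 0]],
    [-1, [-0.015, 0, 0.001], [0, 0.0448, 0]],
    [-1, [-0.015, 0, 0.001], [0, 0.0448, 0]],
    [-1, [-0.015, 0, 0.001], [0, 0.0448, 0]],
    [-1, [-0.015, 0, 0.001], [0, 0.0448, 0]],
    [-1, [-0.015, 0, 0.001], [0, 0.0448, 0]],
  ],
)

```text
time: 39.25
tcp_pos: [0.4101, -0.2381, 0.0658]
eef_rot: [3.066, -0.199, 0.545]
wrist_force: [7.2, 4.9, -13.1]
grip_width: 0.0156
```

>>> drive_tool(
  moves=[
    [-1, [0, 0, 0], [0, 0, 0]],
    [-1, [0, 0, 0], [0, 0, 0]],
  ],
)

```text
time: 39.45
tcp_pos: [0.4103, -0.2379, 0.0657]
eef_rot: [3.069, -0.2, 0.539]
wrist_force: [-4.4, -2.5, 3.4]
grip_width: 0.0152
```

```bash
python3 - <<'E'
from meas import *
print(st()); wplan(-.0003,-.35,dr=0)
E
```

```text
(array([-0.0654, -0.    ,  0.0657]), array([-4.4, -2.5,  3.4]), 0.0152, 39.5)
station [-0.0654 -0.      0.0657] lean now -0.348 shift(now axes) [-0.003  0.003  0.006] shift(after turn) [-0.003  0.003  0.006] turn [-0.0012  0.0012 -0.0016]
```

>>> drive_tool(
  moves=[
    [-0.2, [0, 0, 0], [0, 0, 0]],
    [-0.2, [0, 0, 0], [0, 0, 0]],
    [-0.2, [0, 0, 0], [0, 0, 0]],
    [-0.2, [0, 0, -0.15], [0, 0, 0]],
    [-0.2, [0, 0, -0.15], [0, 0, 0]],
    [-0.2, [0, 0, -0.15], [0, 0, 0]],
    [-0.2, [0, 0, 0], [0, 0, 0]],
  ],
)

```text
time: 40.15
tcp_pos: [0.3955, -0.2362, 0.1091]
eef_rot: [3.066, -0.199, 0.544]
wrist_force: [-0.3, -0.9, -0.6]
grip_width: 0.0348
```

```bash
python3 - <<'E'
from meas import *
print(st()); im,d=arm.get_image('top'); unroll(im,'top','pics/u2.png'); im,d=arm.get_image('scene'); unroll(im,'scene','pics/u2s.png')
cv2.imwrite('pics/s13.png',cv2.resize(im[260:350,280:370],(600,600),interpolation=cv2.INTER_CUBIC)[:,:,::-1])
E
```

```text
(array([-0.0803, -0.0002,  0.1091]), array([-0.3, -0.9, -0.6]), 0.0348, 40.1)
```

View pics/u2s.png

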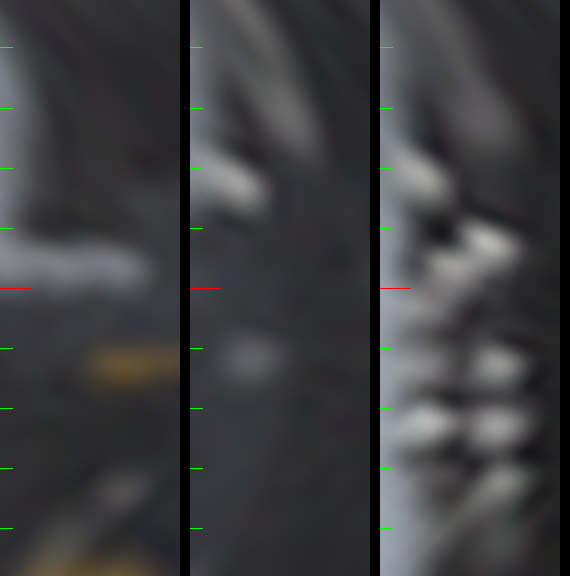

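>>> drive_tool(
  moves=[
    [-0.2, [0.0576, 0, 0.003], [0, -0.0451, 0]],
    [-0.2, [0.0576, 0, 0.003], [0, -0.0451, 0]],
    [-0.2, [0.0576, 0, 0.003], [0, -0.0451, 0]],
    [-0.2, [0.0576, 0, 0.003], [0, -0.0451, 0]],
    [-0.2, [0.0576, 0, 0.003], [0, -0.0451, 0]],
    [-0.2, [0.0576, 0, 0.003], [0, -0.0451, 0]],
    [-0.2, [0.0576, 0, 0.003], [0, -0.0451, 0]],
    [-0.2, [0.0576, 0, 0.003], [0, -0.0451, 0]],
  ],
)

```text
time: 41.05
tcp_pos: [0.4405, -0.2414, 0.1053]
eef_rot: [-3.04, 0.194, 0.633]
wrist_force: [-0.4, -0.3, -0.7]
grip_width: 0.0351
```

>>> drive_tool(
  moves=[
    [-0.2, [0.0576, 0, 0.003], [0, -0.0451, 0]],
    [-0.2, [0, 0, 0], [0, 0, 0]],
    [-0.2, [0, 0, 0], [0, 0, 0]],
  ],
)

```text
time: 41.35
tcp_pos: [0.4451, -0.242, 0.1026]
eef_rot: [-3.003, 0.191, 0.767]
wrist_force: [-0.1, 0.1, 0.3]
grip_width: 0.0354
```

```bash
python3 - <<'E'
from meas import *
print(st()); wplan(-.0003,.5,dr=0)
im,d=arm.get_image('scene'); cv2.imwrite('pics/s14.png',cv2.resize(im[260:350,280:370],(600,600),interpolation=cv2.INTER_CUBIC)[:,:,::-1])
E
```

```text
(array([-0.0304,  0.0004,  0.1026]), array([-0.1,  0.1,  0.3]), 0.0354, 41.4)
station [-0.0304  0.0004  0.1026] lean now 0.501 shift(now axes) [-0.007  0.009  0.444] shift(after turn) [-0.007  0.007  0.444] turn [-0.0021  0.0003  0.0007]
```

View pics/s14.png

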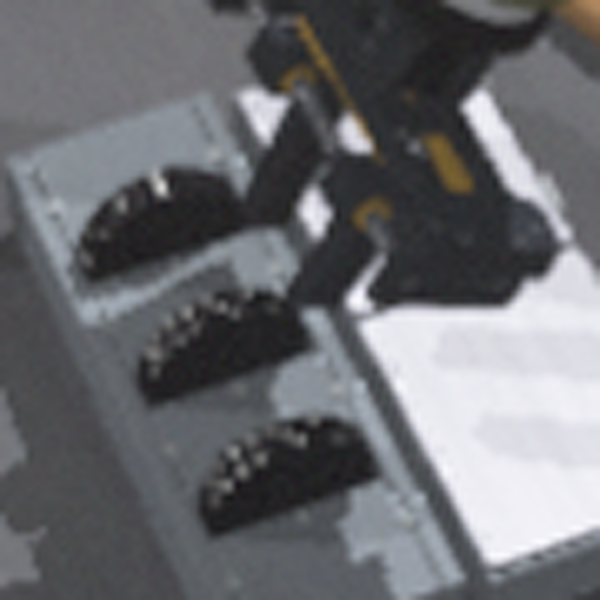

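The middle wheel now looks the same as the right one, so it reads 3. Second stroke is −1.0 rad.

>>> drive_tool(
  moves=[
    [-0.2, [-0.007, 0.007, 0.1], [0, 0, 0]],
    [-0.2, [0, 0, 0.15], [0, 0, 0]],
    [-0.2, [0, 0, 0.15], [0, 0, 0]],
    [-0.2, [0, 0, 0.04], [0, 0, 0]],
    [-0.2, [0, 0, 0], [0, 0, 0]],
    [-1, [0, 0, 0], [0, 0, 0]],
    [-1, [0, 0, 0], [0, 0, 0]],
    [-1, [0, 0, 0], [0, 0, 0]],
  ],
)

```text
time: 42.2
tcp_pos: [0.4238, -0.2397, 0.066]
eef_rot: [-3.003, 0.193, 0.766]
wrist_force: [0.6, 0.5, 2.4]
grip_width: 0.0155
```

>>> drive_tool(
  moves=[
    [-1, [0, 0, 0], [0, 0, 0]],
    [-1, [0, 0, 0], [0, 0, 0]],
    [-1, [0, 0, 0], [0, 0, 0]],
  ],
)

```text
time: 42.5
tcp_pos: [0.4238, -0.2398, 0.066]
eef_rot: [-3.004, 0.193, 0.767]
wrist_force: [2.8, 4.9, 5.1]
grip_width: 0.0156
```

```bash
python3 - <<'E'
from meas import *
print(st()); wplan(-.0003,.5,dr=0)
E
```

```text
(array([-0.0518, -0.0002,  0.066 ]), array([2.8, 4.9, 5.1]), 0.0156, 42.5)
station [-0.0518 -0.0002  0.066 ] lean now 0.5 shift(now axes) [0.004 0.001 0.02 ] shift(after turn) [0.004 0.001 0.02 ] turn [-0.0019 -0.      0.0001]
```

>>> drive_tool(
  moves=[
    [-1, [-0.016, 0, 0.001], [0, 0.0477, 0]],
    [-1, [-0.016, 0, 0.001], [0, 0.0477, 0]],
    [-1, [-0.016, 0, 0.001], [0, 0.0477, 0]],
    [-1, [-0.016, 0, 0.001], [0, 0.0477, 0]],
    [-1, [-0.016, 0, 0.001], [0, 0.0477, 0]],
    [-1, [-0.016, 0, 0.001], [0, 0.0477, 0]],
    [-1, [0, 0, 0], [0, 0, 0]],
    [-1, [0, 0, 0], [0, 0, 0]],
  ],
)

```text
time: 43.3
tcp_pos: [0.4138, -0.2386, 0.0674]
eef_rot: [3.13, -0.204, 0.151]
wrist_force: [0.5, 5.2, 3.1]
grip_width: 0.0158
```

```bash
python3 - <<'E'
from meas import *
print(st()); wplan(-.0003,-.5,dr=0)
E
```

```text
(array([-0.0619, -0.0002,  0.0674]), array([0.5, 5.2, 3.1]), 0.0158, 43.3)
station [-0.0619 -0.0002  0.0674] lean now -0.096 shift(now axes) [-0.061  0.001  0.028] shift(after turn) [-0.067  0.001  0.002] turn [-0.0018  0.1929 -0.0018]
```

>>> drive_tool(
  moves=[
    [-1, [-0.016, 0, 0.001], [0, 0.048, 0]],
    [-1, [-0.016, 0, 0.001], [0, 0.048, 0]],
    [-1, [-0.016, 0, 0.001], [0, 0.048, 0]],
    [-1, [-0.016, 0, 0.001], [0, 0.048, 0]],
    [-1, [0, 0, 0], [0, 0, 0]],
    [-1, [0, 0, 0], [0, 0, 0]],
  ],
)

```text
time: 43.9
tcp_pos: [0.4094, -0.2377, 0.0657]
eef_rot: [3.034, -0.191, 0.711]
wrist_force: [-17.1, -3.0, 13.8]
grip_width: 0.0154
```

>>> drive_tool(
  moves=[
    [-0.2, [0, 0, 0], [0, 0, 0]],
    [-0.2, [0, 0, 0], [0, 0, 0]],
    [-0.2, [0, 0, 0], [0, 0, 0]],
    [-0.2, [0, 0, -0.15], [0, 0, 0]],
    [-0.2, [0, 0, -0.15], [0, 0, 0]],
    [-0.2, [0, 0, -0.15], [0, 0, 0]],
    [-0.2, [0, 0, 0], [0, 0, 0]],
  ],
)

```text
time: 44.6
tcp_pos: [0.39, -0.235, 0.1068]
eef_rot: [3.032, -0.191, 0.714]
wrist_force: [0.3, -0.6, 0.6]
grip_width: 0.0356
```

```bash
python3 - <<'E'
from meas import *
print(st()); wplan(.0700,-.5,dr=0.045)
im,d=arm.get_image('scene'); cv2.imwrite('pics/s15.png',cv2.resize(im[260:350,280:370],(600,600),interpolation=cv2.INTER_CUBIC)[:,:,::-1])
E
```

```text
(array([-0.0859,  0.0003,  0.1068]), array([ 0.3, -0.6,  0.6]), 0.0356, 44.6)
station [-0.0859  0.0003  0.1068] lean now -0.462 shift(now axes) [-0.045 -0.697  0.021] shift(after turn) [-0.045 -0.697  0.013] turn [-0.0043  0.0182 -0.0004]
```

View pics/s15.png

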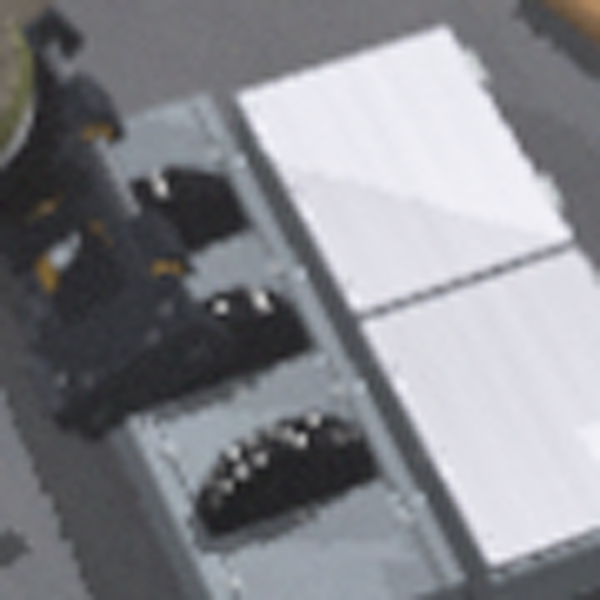

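>>> drive_tool(
  moves=[
    [-0.2, [-0.045, -0.2, 0], [0, 0.0182, 0]],
    [-0.2, [0, -0.3, 0], [0, 0, 0]],
    [-0.2, [0, -0.197, 0], [0, 0, 0]],
    [-0.2, [0, 0, 0], [0, 0, 0]],
    [-0.2, [0, 0, 0], [0, 0, 0]],
    [-0.2, [0, 0, 0], [0, 0, 0]],
  ],
)

```text
time: 45.25
tcp_pos: [0.3949, -0.1659, 0.1043]
eef_rot: [3.018, -0.192, 0.77]
wrist_force: [0.4, 0.4, -0.1]
grip_width: 0.0356
```

```bash
python3 - <<'E'
from meas import *
print(st()); wplan(.0700,-.5,dr=0)
im,d=arm.get_image('top'); unroll(im,'top','pics/u3.png')
E
```

```text
(array([-0.0899,  0.0694,  0.1043]), array([ 0.4,  0.4, -0.1]), 0.0356, 45.2)
station [-0.0899  0.0694  0.1043] lean now -0.499 shift(now axes) [ 0.003 -0.001  0.459] shift(after turn) [ 0.002 -0.006  0.459] turn [-0.0047  0.0005 -0.001 ]
```

View pics/u3.png

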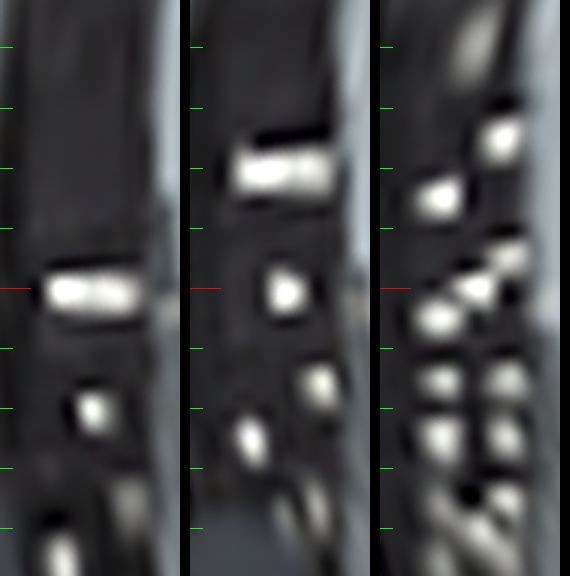

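Middle reads 1 and right reads 3, both centred on their marks. Now the left wheel, first stroke of +1.0 rad.

>>> drive_tool(
  moves=[
    [-0.2, [0, -0.004, 0.1], [-0.0047, 0, 0]],
    [-0.2, [0, 0, 0.15], [0, 0, 0]],
    [-0.2, [0, 0, 0.15], [0, 0, 0]],
    [-0.2, [0, 0, 0.055], [0, 0, 0]],
    [-0.2, [0, 0, 0], [0, 0, 0]],
    [-1, [0, 0, 0], [0, 0, 0]],
    [-1, [0, 0, 0], [0, 0, 0]],
    [-1, [0, 0, 0], [0, 0, 0]],
  ],
)

```text
time: 46.1
tcp_pos: [0.4162, -0.1682, 0.0649]
eef_rot: [3.006, -0.195, 0.767]
wrist_force: [-3.2, -1.1, 0.9]
grip_width: 0.0156
```

>>> drive_tool(
  moves=[
    [-1, [0, 0, 0], [0, 0, 0]],
    [-1, [0, 0, 0], [0, 0, 0]],
    [-1, [0, 0, 0], [0, 0, 0]],
  ],
)

```text
time: 46.4
tcp_pos: [0.4162, -0.1681, 0.0649]
eef_rot: [3.006, -0.195, 0.767]
wrist_force: [-4.4, -4.1, 2.4]
grip_width: 0.0154
```

```bash
python3 - <<'E'
from meas import *
print(st()); wplan(.0700,-.5,dr=0)
E
```

```text
(array([-0.0684,  0.07  ,  0.0649]), array([-4.4, -4.1,  2.4]), 0.0154, 46.4)
station [-0.0684  0.07    0.0649] lean now -0.5 shift(now axes) [ 0.002 -0.     0.011] shift(after turn) [ 0.002 -0.     0.011] turn [ 0.0009  0.0002 -0.0009]
```

>>> drive_tool(
  moves=[
    [-1, [0.016, 0, 0.001], [0, -0.0477, 0]],
    [-1, [0.016, 0, 0.001], [0, -0.0477, 0]],
    [-1, [0.016, 0, 0.001], [0, -0.0477, 0]],
    [-1, [0.016, 0, 0.001], [0, -0.0477, 0]],
    [-1, [0.016, 0, 0.001], [0, -0.0477, 0]],
    [-1, [0.016, 0, 0.001], [0, -0.0477, 0]],
    [-1, [0, 0, 0], [0, 0, 0]],
    [-1, [0, 0, 0], [0, 0, 0]],
  ],
)

```text
time: 47.2
tcp_pos: [0.4274, -0.1687, 0.0669]
eef_rot: [-3.128, 0.181, -0.016]
wrist_force: [-9.1, -27.2, 2.4]
grip_width: 0.0156
```

```bash
python3 - <<'E'
from meas import *
print(st()); wplan(.0700,.5,dr=0)
E
```

```text
(array([-0.0573,  0.0708,  0.0669]), array([ -9.1, -27.2,   2.4]), 0.0156, 47.2)
station [-0.0573  0.0708  0.0669] lean now -0.009 shift(now axes) [0.049 0.009 0.029] shift(after turn) [0.057 0.008 0.002] turn [-0.003  -0.2432  0.0067]
```

```bash
python3 - <<'E'
from meas import *
o=arm.observe(); print(np.round(o['joints'],3),np.round(o['qvel'],3),np.round(o['ft_torque'],2)); 
im,d=arm.get_image('scene'); cv2.imwrite('pics/s16.png',cv2.resize(im[240:360,250:370],(600,600),interpolation=cv2.INTER_CUBIC)[:,:,::-1])
print(st()); wplan(.0700,0.1,dr=0)
E
```

```text
[-0.642  0.444  1.794  0.016  0.9    1.034] [-0.006 -0.007  0.011  0.011 -0.014 -0.003] [-4.06  1.62 -0.2 ]
(array([-0.0573,  0.0708,  0.067 ]), array([ -8.1, -26.5,   1.6]), 0.0158, 47.2)
station [-0.0573  0.0708  0.067 ] lean now -0.01 shift(now axes) [-0.011  0.008  0.01 ] shift(after turn) [-0.01   0.008  0.012] turn [-0.0042 -0.0525  0.0057]
```

View pics/s16.png

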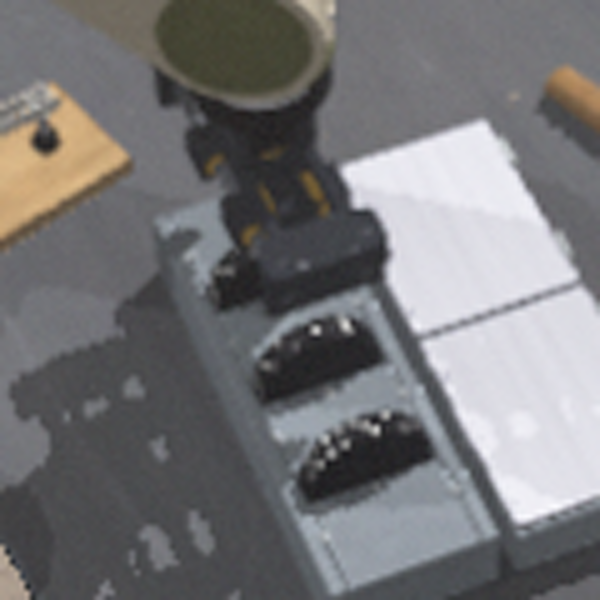

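The lean came out about 0.1 rad short and there is a side load of 27 N. I'll release, settle and re-measure before continuing.

>>> drive_tool(
  moves=[
    [-0.2, [0, 0, 0], [0, 0, 0]],
    [-0.2, [0, 0, 0], [0, 0, 0]],
    [-0.2, [0, 0, 0], [0, 0, 0]],
    [-0.2, [0, 0, 0], [0, 0, 0]],
  ],
)

```text
time: 47.65
tcp_pos: [0.4263, -0.1636, 0.0659]
eef_rot: [-3.117, 0.182, -0.011]
wrist_force: [0.4, -0.7, 0.4]
grip_width: 0.0354
```

```bash
python3 - <<'E'
from meas import *
o=arm.observe(); print(np.round(o['joints'],3)); 
print(st()); wplan(.0700,0.,dr=0)
E
```

```text
[-0.638  0.444  1.8    0.025  0.902  1.034]
(array([-0.059 ,  0.0757,  0.0659]), array([ 0.4, -0.7,  0.4]), 0.0354, 47.6)
station [-0.059   0.0757  0.0659] lean now -0.006 shift(now axes) [-0.011  0.057 -0.003] shift(after turn) [-0.01   0.057 -0.001] turn [-0.0092 -0.0029  0.0051]
```

>>> drive_tool(
  moves=[
    [-0.2, [-0.01, 0.057, 0], [-0.0092, -0.0029, 0.0051]],
    [-0.2, [0, 0, 0], [0, 0, 0]],
    [-0.2, [0, 0, -0.2], [0, 0, 0]],
    [-0.2, [0, 0, -0.25], [0, 0, 0]],
    [-0.2, [0, 0, 0], [0, 0, 0]],
    [-0.2, [0, 0, 0], [0, 0, 0]],
  ],
)

```text
time: 48.25
tcp_pos: [0.4247, -0.1694, 0.1106]
eef_rot: [3.134, -0.2, 0.001]
wrist_force: [-0.7, 0.6, -0.3]
grip_width: 0.0348
```

```bash
python3 - <<'E'
from meas import *
print(st()); wplan(.0700,-.5,dr=.045); wplan(.0700,0,dr=.045)
im,d=arm.get_image('scene'); cv2.imwrite('pics/s17.png',cv2.resize(im[240:360,250:370],(600,600),interpolation=cv2.INTER_CUBIC)[:,:,::-1])
im,d=arm.get_image('top'); unroll(im,'top','pics/u4.png')
E
```

```text
(array([-0.0598,  0.0697,  0.1106]), array([-0.7,  0.6, -0.3]), 0.0348, 48.2)
station [-0.0598  0.0697  0.1106] lean now -0.001 shift(now axes) [-0.294 -0.003  0.071] shift(after turn) [-0.292 -0.003 -0.079] turn [4.000e-04 2.383e-01 1.000e-04]
station [-0.0598  0.0697  0.1106] lean now -0.001 shift(now axes) [-0.002 -0.003 -0.004] shift(after turn) [-0.002 -0.003 -0.004] turn [ 0.0004 -0.0004 -0.    ]
```

View pics/s17.png

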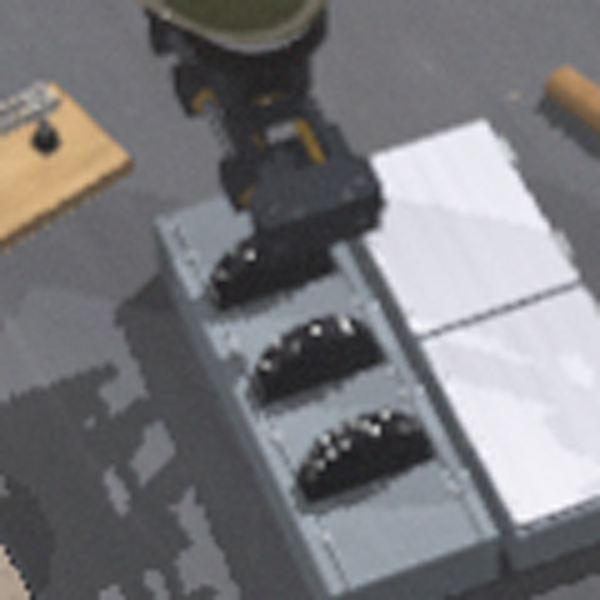

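>>> drive_tool(
  moves=[
    [-0.2, [-0.061, 0, 0.003], [0, 0.0477, 0]],
    [-0.2, [-0.061, 0, 0.003], [0, 0.0477, 0]],
    [-0.2, [-0.061, 0, 0.003], [0, 0.0477, 0]],
    [-0.2, [-0.061, 0, 0.003], [0, 0.0477, 0]],
    [-0.2, [-0.061, 0, 0.003], [0, 0.0477, 0]],
    [-0.2, [0, 0, 0], [0, 0, 0]],
    [-0.2, [0, 0, 0], [0, 0, 0]],
    [-0.2, [0, 0, 0], [0, 0, 0]],
  ],
)

```text
time: 49.15
tcp_pos: [0.3991, -0.1651, 0.1041]
eef_rot: [3.028, -0.188, 0.72]
wrist_force: [-0.6, 0.4, 0.3]
grip_width: 0.0351
```

```bash
python3 - <<'E'
from meas import *
print(st()); wplan(.0700,-.5,dr=0)
im,d=arm.get_image('top'); unroll(im,'top','pics/u5.png')
E
```

```text
(array([-0.0858,  0.0707,  0.1041]), array([-0.6,  0.4,  0.3]), 0.0351, 49.1)
station [-0.0858  0.0707  0.1041] lean now -0.467 shift(now axes) [-0.018  0.01   0.439] shift(after turn) [-0.032  0.007  0.438] turn [-0.0032  0.0159  0.0008]
```

View pics/u5.png

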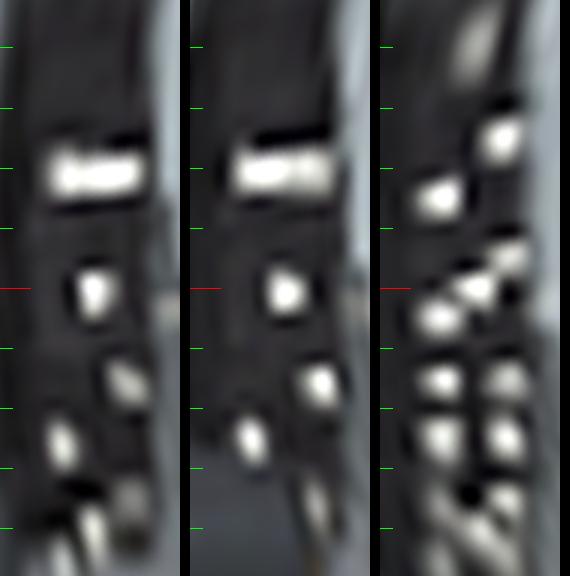

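The left wheel is now at 1. I'll take the next stroke in smaller rows with checks.

>>> drive_tool(
  moves=[
    [-0.2, [-0.025, 0.008, 0.1], [-0.0032, 0.0159, 0.0008]],
    [-0.2, [0, 0, 0.15], [0, 0, 0]],
    [-0.2, [0, 0, 0.15], [0, 0, 0]],
    [-0.2, [0, 0, 0.035], [0, 0, 0]],
    [-0.2, [0, 0, 0], [0, 0, 0]],
    [-0.2, [0, 0, 0], [0, 0, 0]],
  ],
)

```text
time: 49.8
tcp_pos: [0.4168, -0.1677, 0.065]
eef_rot: [3.007, -0.191, 0.77]
wrist_force: [-0.7, 0.3, -0.4]
grip_width: 0.0353
```

```bash
python3 - <<'E'
from meas import *
print(st()); wplan(.0700,-.5,dr=0)
E
```

```text
(array([-0.0679,  0.0704,  0.065 ]), array([-0.7,  0.3, -0.4]), 0.0353, 49.8)
station [-0.0679  0.0704  0.065 ] lean now -0.501 shift(now axes) [-0.003  0.004  0.009] shift(after turn) [-0.003  0.004  0.009] turn [-0.0001 -0.0007  0.0002]
```

>>> drive_tool(
  moves=[
    [-1, [0, 0.004, 0], [0, 0, 0]],
    [-1, [0, 0, 0], [0, 0, 0]],
    [-1, [0, 0, 0], [0, 0, 0]],
    [-1, [0, 0, 0], [0, 0, 0]],
    [-1, [0, 0, 0], [0, 0, 0]],
  ],
)

```text
time: 50.3
tcp_pos: [0.4166, -0.1683, 0.0649]
eef_rot: [3.007, -0.192, 0.77]
wrist_force: [-3.3, 0.6, 7.5]
grip_width: 0.0156
```

>>> drive_tool(
  moves=[
    [-1, [0.0128, 0, 0.0005], [0, -0.0382, 0]],
    [-1, [0.0128, 0, 0.0005], [0, -0.0382, 0]],
    [-1, [0.0128, 0, 0.0005], [0, -0.0382, 0]],
    [-1, [0.0128, 0, 0.0005], [0, -0.0382, 0]],
    [-1, [0, 0, 0], [0, 0, 0]],
  ],
)

```text
time: 50.8
tcp_pos: [0.4225, -0.1686, 0.0669]
eef_rot: [3.104, -0.188, 0.366]
wrist_force: [-11.6, -12.9, 12.9]
grip_width: 0.0156
```

```bash
python3 - <<'E'
from meas import *
print(st()); wplan(.0700,-.18,dr=0)
E
```

```text
(array([-0.0621,  0.0703,  0.0669]), array([-11.6, -12.9,  12.9]), 0.0156, 50.8)
station [-0.0621  0.0703  0.0669] lean now -0.235 shift(now axes) [-0.01   0.003  0.009] shift(after turn) [-0.01   0.003  0.01 ] turn [-0.0025 -0.0261  0.0029]
```

>>> drive_tool(
  moves=[
    [-1, [-0.01, 0.025, 0], [-0.0025, -0.013, 0.003]],
    [-1, [0, 0, 0], [0, -0.013, 0]],
    [-1, [0, 0, 0], [0, 0, 0]],
  ],
)

```text
time: 51.1
tcp_pos: [0.4219, -0.169, 0.0667]
eef_rot: [3.115, -0.202, 0.287]
wrist_force: [3.4, 6.0, 12.7]
grip_width: 0.0154
```

```bash
python3 - <<'E'
from meas import *
print(st()); wplan(.0700,-.18,dr=0); print(arm.observe()['joints'].round(3))
E
```

```text
(array([-0.0626,  0.0698,  0.0667]), array([ 3.4,  6. , 12.7]), 0.0154, 51.1)
station [-0.0626  0.0698  0.0667] lean now -0.183 shift(now axes) [-0.004 -0.002  0.009] shift(after turn) [-0.004 -0.002  0.01 ] turn [-0.002  -0.0016 -0.0011]
[-0.701  0.393  1.923  0.164  0.68   0.879]
```

>>> drive_tool(
  moves=[
    [-1, [0.0128, 0, 0.0005], [0, -0.0382, 0]],
    [-1, [0.0128, 0, 0.0005], [0, -0.0382, 0]],
    [-1, [0.0128, 0, 0.0005], [0, -0.0382, 0]],
    [-1, [0.0128, 0, 0.0005], [0, -0.0382, 0]],
    [-1, [0, 0, 0], [0, 0, 0]],
  ],
)

```text
time: 51.6
tcp_pos: [0.4277, -0.1697, 0.0668]
eef_rot: [-3.115, 0.199, 0.215]
wrist_force: [1.8, 4.7, 17.8]
grip_width: 0.0155
```

```bash
python3 - <<'E'
from meas import *
print(st()); wplan(.0700,.14,dr=0); print(arm.observe()['joints'].round(3))
E
```

```text
(array([-0.0569,  0.0698,  0.0668]), array([ 1.8,  4.7, 17.8]), 0.0155, 51.6)
station [-0.0569  0.0698  0.0668] lean now 0.138 shift(now axes) [-0.007 -0.002  0.011] shift(after turn) [-0.007 -0.002  0.011] turn [-0.0021 -0.0008 -0.    ]
[-0.603  0.494  1.699 -0.067  1.074  1.131]
```

>>> drive_tool(
  moves=[
    [-1, [0.0115, 0, 0], [0, -0.0344, 0]],
    [-1, [0.0115, 0, 0], [0, -0.0344, 0]],
    [-1, [0.0115, 0, 0], [0, -0.0344, 0]],
    [-1, [0.0115, 0, 0], [0, -0.0344, 0]],
    [-1, [0.0115, 0, 0], [0, -0.0344, 0]],
    [-1, [0, 0, 0], [0, 0, 0]],
    [-1, [0, 0, 0], [0, 0, 0]],
  ],
)

```text
time: 52.3
tcp_pos: [0.4331, -0.1704, 0.0651]
eef_rot: [-3.005, 0.192, 0.759]
wrist_force: [9.5, 3.5, 12.0]
grip_width: 0.0157
```

>>> drive_tool(
  moves=[
    [-0.2, [0, 0, 0], [0, 0, 0]],
    [-0.2, [0, 0, 0], [0, 0, 0]],
    [-0.2, [0, 0, 0], [0, 0, 0]],
    [-0.2, [0, 0, -0.15], [0, 0, 0]],
    [-0.2, [0, 0, -0.15], [0, 0, 0]],
    [-0.2, [0, 0, -0.15], [0, 0, 0]],
    [-0.2, [0, 0, 0], [0, 0, 0]],
    [-0.2, [0, 0, 0], [0, 0, 0]],
  ],
)

```text
time: 53.1
tcp_pos: [0.452, -0.1732, 0.1031]
eef_rot: [-3.002, 0.192, 0.767]
wrist_force: [0.1, -0.2, -0.5]
grip_width: 0.0353
```

```bash
python3 - <<'E'
from meas import *
print(st()); wplan(.0700,-.2,dr=.045)
im,d=arm.get_image('scene'); cv2.imwrite('pics/s18.png',cv2.resize(im[240:360,250:370],(600,600),interpolation=cv2.INTER_CUBIC)[:,:,::-1])
E
```

```text
(array([-0.0323,  0.0694,  0.1031]), array([ 0.1, -0.2, -0.5]), 0.0353, 53.1)
station [-0.0323  0.0694  0.1031] lean now 0.5 shift(now axes) [-0.381 -0.005  0.132] shift(after turn) [-0.377 -0.006 -0.144] turn [-2.700e-03  3.344e-01 -3.000e-04]
```

View pics/s18.png

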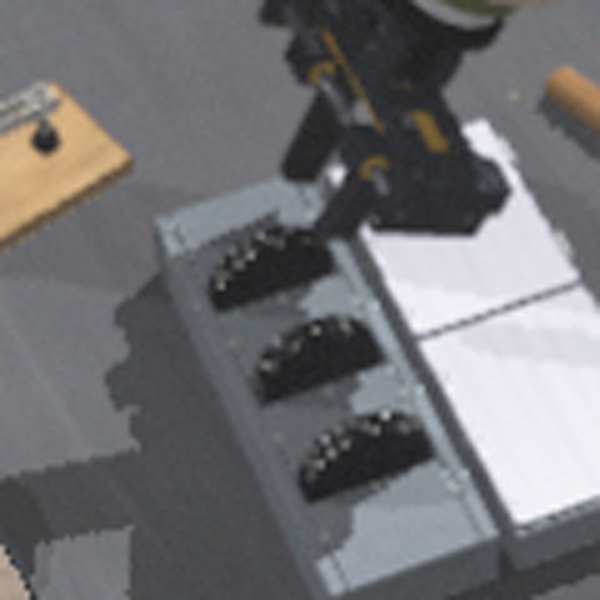

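```bash
python3 - <<'E'
from meas import *
im,d=arm.get_image('scene'); unroll(im,'scene','pics/u6.png')
E
```

```text
(no output)
```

View pics/u6.png

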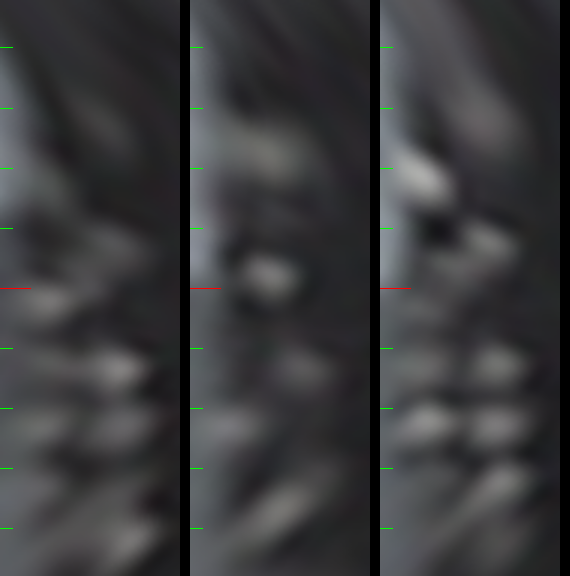

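The left wheel now matches the right, so it reads 3. One more +0.5 rad stroke: swing back to upright, grip, and carry.

>>> drive_tool(
  moves=[
    [-0.2, [-0.06, 0, 0.003], [0, 0.0477, 0]],
    [-0.2, [-0.06, 0, 0.003], [0, 0.0477, 0]],
    [-0.2, [-0.06, 0, 0.003], [0, 0.0477, 0]],
    [-0.2, [-0.06, 0, 0.003], [0, 0.0477, 0]],
    [-0.2, [-0.06, 0, 0.003], [0, 0.0477, 0]],
    [-0.2, [0, 0, 0], [0, 0, 0]],
    [-0.2, [0, 0, 0], [0, 0, 0]],
    [-0.2, [0, 0, 0], [0, 0, 0]],
  ],
)

```text
time: 54.0
tcp_pos: [0.4244, -0.1699, 0.1108]
eef_rot: [-3.13, 0.202, 0.002]
wrist_force: [-0.2, -0.3, -0.7]
grip_width: 0.0354
```

```bash
python3 - <<'E'
from meas import *
print(st()); wplan(.0700,0,dr=0)
E
```

```text
(array([-0.0601,  0.0692,  0.1108]), array([-0.2, -0.3, -0.7]), 0.0354, 54.0)
station [-0.0601  0.0692  0.1108] lean now 0.002 shift(now axes) [ 0.001 -0.006  0.448] shift(after turn) [ 0.001 -0.008  0.448] turn [-0.0024  0.0008 -0.0006]
```

>>> drive_tool(
  moves=[
    [-0.2, [0, -0.007, 0.15], [-0.0024, 0.0008, 0]],
    [-0.2, [0, 0, 0.15], [0, 0, 0]],
    [-0.2, [0, 0, 0.14], [0, 0, 0]],
    [-0.2, [0, 0, 0], [0, 0, 0]],
    [-0.2, [0, 0, 0], [0, 0, 0]],
    [-1, [0, 0, 0], [0, 0, 0]],
    [-1, [0, 0, 0], [0, 0, 0]],
    [-1, [0, 0, 0], [0, 0, 0]],
  ],
)

```text
time: 54.8
tcp_pos: [0.4242, -0.1692, 0.0675]
eef_rot: [3.134, -0.202, 0.004]
wrist_force: [-0.9, -1.6, 0.9]
grip_width: 0.0153
```

>>> drive_tool(
  moves=[
    [-1, [0, 0, 0], [0, 0, 0]],
    [-1, [0, 0, 0], [0, 0, 0]],
  ],
)

```text
time: 55.0
tcp_pos: [0.4242, -0.1692, 0.0675]
eef_rot: [3.134, -0.202, 0.004]
wrist_force: [-1.6, -1.2, 5.7]
grip_width: 0.0155
```

>>> drive_tool(
  moves=[
    [-1, [0.0134, 0, 0], [0, -0.0398, 0]],
    [-1, [0.0134, 0, 0], [0, -0.0398, 0]],
    [-1, [0.0134, 0, 0], [0, -0.0398, 0]],
    [-1, [0.0134, 0, 0], [0, -0.0398, 0]],
    [-1, [0.0134, 0, 0], [0, -0.0398, 0]],
    [-1, [0.0134, 0, 0], [0, -0.0398, 0]],
    [-1, [0, 0, 0], [0, 0, 0]],
    [-1, [0, 0, 0], [0, 0, 0]],
  ],
)

```text
time: 55.8
tcp_pos: [0.4326, -0.1703, 0.0658]
eef_rot: [-3.01, 0.194, 0.763]
wrist_force: [2.9, -1.8, 7.6]
grip_width: 0.0156
```

```bash
python3 - <<'E'
from meas import *
print(st()); wplan(.0700,0.5,dr=0)
E
```

```text
(array([-0.0519,  0.0699,  0.0658]), array([ 2.9, -1.8,  7.6]), 0.0156, 55.8)
station [-0.0519  0.0699  0.0658] lean now 0.497 shift(now axes) [ 0.005 -0.001  0.018] shift(after turn) [ 0.005 -0.001  0.018] turn [ 0.0002 -0.0015 -0.0006]
```

Release, retract along the tool axis, and then move well clear (up and to the left) for the final look.

>>> drive_tool(
  moves=[
    [-0.2, [0, 0, 0], [0, 0, 0]],
    [-0.2, [0, 0, 0], [0, 0, 0]],
    [-0.2, [0, 0, 0], [0, 0, 0]],
    [-0.2, [0, 0, -0.15], [0, 0, 0]],
    [-0.2, [0, 0, -0.3], [0, 0, 0]],
    [-0.2, [0, 0, -0.3], [0, 0, 0]],
    [-0.2, [0, 0, -0.3], [0, 0, 0]],
    [-0.2, [0, -0.2, 0], [0, 0.05, 0]],
  ],
)

```text
time: 56.6
tcp_pos: [0.4868, -0.1584, 0.159]
eef_rot: [-3.053, 0.2, 0.6]
wrist_force: [0.0, 0.4, -1.6]
grip_width: 0.0354
```

>>> drive_tool(
  moves=[
    [-0.2, [0, -0.4, 0], [0, 0.05, 0]],
    [-0.2, [0, -0.4, 0], [0, 0.05, 0]],
    [-0.2, [0, -0.4, 0], [0, 0.05, 0]],
    [-0.2, [0, -0.4, 0], [0, 0.04, 0]],
    [-0.2, [0, -0.4, 0], [0, 0, 0]],
    [-0.2, [0, -0.3, 0], [0, 0, 0]],
    [-0.2, [0, -0.3, 0], [0, 0, 0]],
    [-0.2, [0, 0, 0], [0, 0, 0]],
  ],
)

```text
time: 57.4
tcp_pos: [0.5171, 0.104, 0.1574]
eef_rot: [-3.135, 0.196, -0.006]
wrist_force: [-0.3, -1.0, 0.2]
grip_width: 0.0353
```

```bash
python3 - <<'E'
from meas import *
print(st())
im,d=arm.get_image('top'); unroll(im,'top','pics/u9.png'); cv2.imwrite('pics/t9.png',im[:,:,::-1])
S=w2s(cloud('top',d))
for y in(.069,-.069):
    m=(abs(S[...,1]-y)<.05)&(S[...,0]<.09)&(S[...,0]>.005)&(S[...,2]<.07); q=S[m]; print('cover',m.sum(),np.polyfit(q[:,0],q[:,2],1))
E
```

```text
(array([-0.0029,  0.3527,  0.1574]), array([-0.3, -1. ,  0.2]), 0.0353, 57.4)
cover 1487 [-0.00765668  0.04537382]
cover 1482 [-0.00499075  0.04518968]
```

View pics/t9.png

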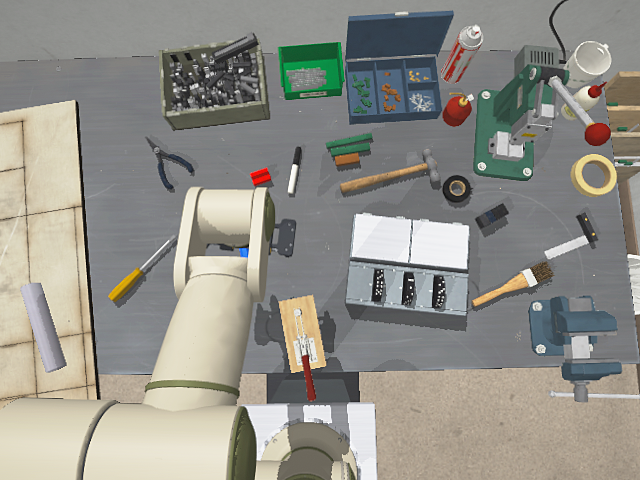

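View pics/u9.png

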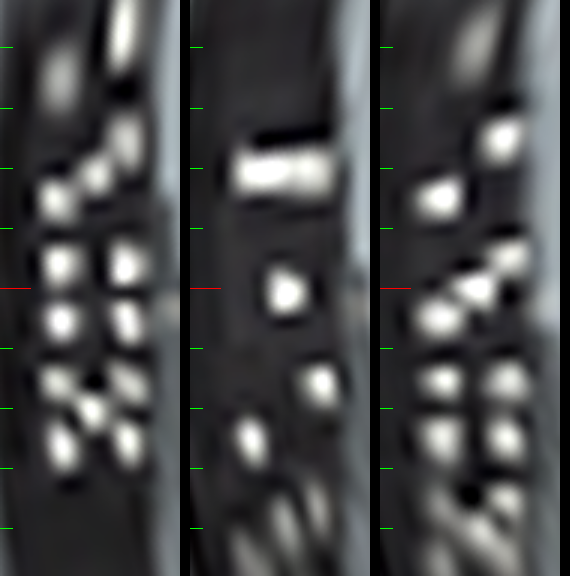

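The wheels read 4-1-3, each centred on its mark. Both covers are flat and no target die is left on the bench. Handing in.

>>> drive_tool(
  moves=[
    [-0.2, [0, 0, 0], [0, 0, 0]],
    [-0.2, [0, 0, 0], [0, 0, 0]],
    [-0.2, [0, 0, 0], [0, 0, 0]],
  ],
)

```text
time: 57.75
tcp_pos: [0.5175, 0.1004, 0.1576]
eef_rot: [3.135, -0.204, 0.006]
wrist_force: [-0.2, 0.5, 0.2]
grip_width: 0.0355
```

```bash
python3 -c "
from cell import arm
print(arm.close_job()); print(arm.observe()['time'])"
```

```text
the job is handed in; nothing more can be done
None
the job is handed in; nothing more can be done
```

The job is done and was handed in at about 58 s; no verdict came back.

- **Dies:** Three were on the bench, and I never saw die 4 in either camera. The black and light-grey V dies are in the left bin, and the grey ridge die is in the right bin. I left the red, blue and orange look-alikes where they were. The dies were last seen in their bins just before the covers closed over them.
- **Covers:** I swung both shut and pressed them down. Each stopped hard at about 46 mm, and the depth picture showed a tilt under 0.01 rad on both.
- **Wheels:** The final top picture reads 4-1-3, with each digit centred between its marks.
- **Other objects:** The pen, screwdriver and taped block look unmoved in the last picture; I did not measure them again. The gripper ended clear of everything.

**What went wrong on the way:** on the left wheel's first stroke the tool leaned about 0.1 rad too little and pushed sideways with 27 N. I released it, found the wheel at 1, and finished in smaller strokes. The next stroke drifted a little too and I corrected it as it went.

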